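# Dry the rinsed scrubbing brushes

### The arm

A 6-joint arm with a two-finger parallel gripper is mounted at the origin on the work surface. World frame = base frame: x ahead of the robot, y to its left, z up, the work surface at z = 0. Lengths are in m, angles in rad, forces in N, time in s.
With the tool pointing down it reaches from about 0.35 to 0.8 m from the base axis. Payload 7.3 kg.
Tool frame: the origin (TCP) lies midway between the tips of the shut fingers; the grasp point (between the pads) lies robot.hold_point_z behind it (robot.hold_point_z is the distance from the TCP to the grasp point, in m); z points along the fingers, y is the line along which they close (so a half turn about z gives the same grasp; the last joint's range is limited). The gripper opens to 85 mm and grips with 20 to 120 N. Pads are 22 mm wide; open, the fingers measure 114 mm over their backs; the gripper's body (76 mm by 85 mm) begins 54 mm behind the grasp point. The pads swing forward as they close: fully open they stand 13 mm farther back than shut.
Start: joints at [1.198, 0.342, 1.524, -0, 1.275, -0.146], TCP at [0.118, 0.512, 0.231] pointing down, gripper open.
Joint ranges: [-2.53, 2.53], [-0.77, 2.02], [0.04, 2.7], [-1, 4.14], [0.28, 2.66], [-3.11, 3.11]. Speed limits (rad/s): [2.57, 2.57, 3.14, 3.14, 3.14, 3.14].

### API

Orientations are given as a unit quaternion [w, x, y, z].
In Python, from station import robot gives the robot as it stands.
- The arm moves only by the tool arm_command, never from a script. Its argument "steps" is a list of rows, each an object of numbers: "claw": the closure, from 0 (fully open) to 1 (shut); "x", "y", "z": the shift along the world's x, y, z in cm; "ax", "ay", "az": the turn, a rotation vector about the world's x, y, z in degrees. In form: [{"claw": .., "x": .., "y": .., "z": .., "ax": .., "ay": .., "az": ..}, ...]. A call has exactly 10 rows; each row shifts and turns the commanded pose from where the row before left it; what a row does not reach is not made up. A row lasts 1/12 s, in which the tool goes at most 41.7 mm and 7.16 degrees, less where a joint would pass 70% of its speed; a pose out of reach is approached as far as the arm can. A call is refused whole if a number of a shift passes 4.17 or a number of a turn 7.16, either way. A call with a gripper value outside its range is refused whole. The fingers move at their own pace and stop on an object; "force" is the grip in N (left out, the last holds). Time passes only in rows, so rows that do not move let the fingers close, or fill a call up. It gives the time, the measured TCP pose, the force, the opening and the grip force at its end, in the units of the state.
- robot.get_state(): the state, without advancing time (a new reading comes with each control period).
- robot.camera(name): name is "scene" or "top" or "wrist"; returns a dict with "frame" (420x560x3 uint8, blue, green, red), "z_map" (420x560 float32, m along the optical axis (not along the pixel's ray), 0 where there is no reading), "intrinsics" (3x3 intrinsics, pixels), "R" (3x3) and "t" (3): a world point X has camera coordinates R X + t. Camera axes: x right, y down, z forward; pixel columns grow to the right and rows downward; lengths in m; the calibration is good to about 2 mm. A picture is of the moment at which its call begins.
- robot.hand_in(): hands the job in; it is judged then, once.
The state is a dict: "t": time; "q": joint angles; "qd": joint speeds; "joint_torque": joint torques, N m; "tool_pos": TCP position; "eef_rot": TCP orientation; "ft_force": force on the tool from outside, world axes, zero at the start; "torque": the same for the moment, N m; "opening": opening from 0.0 (shut) to 1.0 (fully open); "gripper_force": force on a finger pad.
Only numpy, scipy, OpenCV 4.12 (cv2) and the standard library are available. Lean on these libraries where they do the work, as an engineer would, in place of code of your own. Each camera call takes 0.05 s, during which the arm holds its last target. There are 200 camera calls.

### The job

The dryer was left on: first turn its dial off (white mark). Then move every rinsed brush from the turntable into the caddy, each lying flat on the caddy's floor with none on top of another, and only then carry the loaded caddy level by its bar and set it down inside the rim of the dryer's bed. Last of all turn the dial to the green mark and let go, leaving the other things on the worktop where they stand.

Things in the scene. Friction and masses are not known exactly. Their poses are not given: they have to be found in the camera images.
- dial (a joint): the dryer's selector dial, rad. It turns about a vertical axis, clockwise seen from above as the value grows, from 0 to 2.1 with stops at both ends. Four detents, at which it settles by itself when let go nearby: 0 = off (white mark), 0.7 = blue mark, 1.4 = green mark, 2.1 = orange mark. Passing from one detent to the next takes about 0.13 N m; a good grip across the bar does it
- dial_grip (a point): point on the dial's axis in the middle of its grip: a white bar 60 mm long (its own x, turning with the dial), 16 mm wide (y), its top 12 mm above this point and the round skirt (34 mm radius) 22 mm below it. A red stripe marks the pointing end, which lies at its own -x; at value 0 the bar is parallel to the dryer's x and the stripe points to the dryer's -x. Take it from above, across the 16 mm
- dryer_bed (a point): centre of the bed (on its surface) of the dryer, a white appliance 30 mm high. The bed is a recess 285 mm (x) by 233 mm (y) in a rim 12 mm high; the caddy fits with about 10 mm to spare each side, either way round. The dial stands on the panel on its -x side, its axis 212 mm from this point, its top 74 mm above the table: do not carry the caddy low over it
- turntable: foot of a passive lazy Susan; origin on the table under its axis. Its wooden platter (150 mm radius, top 28 mm above the table, a jar standing in the middle) spins freely; the brushes stand around the middle, about 100 mm from the axis, roughly crosswise to the radius. Other fixed clutter: bottles up to 190 mm high along the table's back, a tin and a mug (85 mm) near the robot's base
- caddy: open dark-grey caddy, 265 mm (x) by 210 mm (y), 0.4 kg; origin at the centre of its underside. Floor and walls 4 mm thick, walls 30 mm high; a wall of the same height along y at x = 0 divides it into two trays, each about 126 mm (x) by 202 mm (y) inside, each wide enough for two brushes side by side, lengthwise along x (at y = +-47 mm). A carrying bar spans it along y above that wall
- caddy_grip (a point): middle of the caddy's carrying bar, 112 mm above its underside: the bar is 18 mm wide (caddy x) and 20 mm high, runs along caddy y, 198 mm free between its uprights (18 mm wide in x)
- brush0_mid (a point): centre of the blue scrubbing brush (may be absent): a rigid block 95 mm long (its x), 46 mm wide (y), 48 mm high (z), 80 g. The blue back is the upper 30 mm, the cream bristle block (86 x 38 mm) the lower 18 mm; take it across the 46 mm by the back
- brush1_mid (a point): centre of the orange scrubbing brush (may be absent): a rigid block 95 mm long (its x), 46 mm wide (y), 48 mm high (z), 80 g. The orange back is the upper 30 mm, the cream bristle block (86 x 38 mm) the lower 18 mm; take it across the 46 mm by the back
- brush2_mid (a point): centre of the green scrubbing brush (may be absent): a rigid block 95 mm long (its x), 46 mm wide (y), 48 mm high (z), 80 g. The green back is the upper 30 mm, the cream bristle block (86 x 38 mm) the lower 18 mm; take it across the 46 mm by the back
- brush3_mid (a point): centre of the light wood scrubbing brush (may be absent): a rigid block 95 mm long (its x), 46 mm wide (y), 48 mm high (z), 80 g. The light wood back is the upper 30 mm, the cream bristle block (86 x 38 mm) the lower 18 mm; take it across the 46 mm by the back
- soap: bar of soap on a white dish, 100 x 70 x 36 mm high; origin at the centre of its underside; not part of the job
- peg_dish: grey dish with three clothes pegs fixed on it, 100 x 70 x 22 mm high; origin at the centre of its underside; not part of the job
- jar: squat amber jar standing in the middle of the platter, 50 mm diameter, 45 mm high; origin at the centre of its underside; not part of the job
Mind the look-alikes: they are no part of the job. Leave any pink look-alike of the part that bears brush3_mid alone.

How it is judged:
On the way, in this order (a step that is already met when the one before it is completed fails the run):
1. the dial is off (at the white mark) (value of joint dial below 0.15 rad), for 0.3 s.
2. every brush present lies flat in the caddy (x of brush0_mid in the frame of caddy between -0.13 and 0.13 m and y of brush0_mid in the frame of caddy between -0.103 and 0.103 m and z of brush0_mid in the frame of caddy between 0 and 0.042 m and x of brush1_mid in the frame of caddy between -0.13 and 0.13 m and y of brush1_mid in the frame of caddy between -0.103 and 0.103 m and z of brush1_mid in the frame of caddy between 0 and 0.042 m and x of brush2_mid in the frame of caddy between -0.13 and 0.13 m and y of brush2_mid in the frame of caddy between -0.103 and 0.103 m and z of brush2_mid in the frame of caddy between 0 and 0.042 m and x of brush3_mid in the frame of caddy between -0.13 and 0.13 m and y of brush3_mid in the frame of caddy between -0.103 and 0.103 m and z of brush3_mid in the frame of caddy between 0 and 0.042 m), for 0.3 s.
3. the loaded caddy sits flat inside the rim of the dryer's bed (all of step 2 and horizontal distance between caddy and dryer_bed below 0.022 m and angle between the x axis of caddy and the x axis of dryer_bed, either way round below 0.15 rad and z of caddy in the frame of dryer_bed below 0.006 m and angle between caddy's own z axis and vertical below 0.06 rad), for 0.3 s.
4. the dial is at the green mark (value of joint dial between 1.2 and 1.6 rad), for 0.3 s.
At the end, for the whole second after the job is handed in: Dial at rest at green (1.2 to 1.6 rad); caddy flat on the bed inside the rim (22 mm of its centre, 0.15 rad of its direction either way round, 6 mm of its surface); each brush present inside the caddy's walls, its centre under 42 mm above the caddy's underside; all at rest (all of step 3 and all of step 4 and linear speed of caddy below 0.02 m/s and velocity of joint dial between -0.05 and 0.05 rad/s); the robot touches nothing.
It fails at once if the caddy is tipped by more than 0.45 rad (angle between caddy's own z axis and vertical above 0.45 rad).
It fails at once if a thing that is not part of the job is moved by more than 50 mm (distance of any of soap, peg_dish, jar from where it was at the start of the episode above 0.05 m).
Of brush0, brush1, brush2, brush3 only 3 to 4 are there at a start; the rules pass over those that are not, and their reading is None.
At some moment in a run one of caddy may be knocked a few centimetres aside while the robot is not near it.
Once in a run the grip may slacken for a moment while it holds something.
It also fails if it takes over 210 s, if anything falls off the work surface, if the arm or the gripper's body presses on something with over 40 N, if the wrist force passes 120 N, or if a joint passes its speed limit or range.

## Working session

There is one attempt and no reset: what is moved stays moved. The work goes in short steps, Python scripts to look and compute and a tool call to move; the robot and the scene stay as the last step left them, time stands still between calls to the robot, and variables do not carry over. Pictures are saved under pics/ and viewed, at most 14 in all, crops included, and the job is handed in when it is done.

Besides the shell and the picture viewer there is one more tool, called after "Call:" as name([rows], argument=value, ...), one row to a line, values as JSON. arm_command: Moves the arm, as the interface text tells. Its arguments: {"type":"object","properties":{"steps":{"type":"array"},"force":{"type":"number"}},"required":["steps"]}

```bash
ls; mkdir -p pics; cat > h.py <<'E'
import numpy as np, cv2
from station import robot
def cam(n): return robot.camera(n)
def cloud(c):
    K=np.array(c["intrinsics"]);R=np.array(c["R"]);t=np.array(c["t"]);Z=c["z_map"]
    v,u=np.mgrid[:Z.shape[0],:Z.shape[1]]
    P=np.stack([(u-K[0,2])/K[0,0]*Z,(v-K[1,2])/K[1,1]*Z,Z],-1)
    W=(P-t)@R; W[Z<=0]=np.nan
    return W
E
python3 - <<'E'
from h import *
import pickle
for n in("top","scene"):
    c=cam(n); cv2.imwrite(f"pics/{n}0.png",c["frame"]); pickle.dump(c,open(n+"0.pkl","wb"))
    print(n,np.array(c["t"])@-np.array(c["R"]))
s=robot.get_state(); print(s, robot.hold_point_z)
E
```

```text
pics
top [0.36642872 0.00550514 1.34508042]
scene [ 1.13364639 -0.25619217  0.77471672]
{'t': 0.1, 'q': array([ 1.19799078e+00,  3.42651936e-01,  1.52490572e+00, -1.98789719e-05,
        1.27540322e+00, -1.46028738e-01]), 'qd': array([-0.00156154, -0.00197603, -0.00413376, -0.0018047 , -0.0010562 ,
       -0.00097032]), 'joint_torque': array([ 1.79717008e-03, -4.34443796e+01, -2.46494222e+01, -2.90551961e-04,
        4.69874911e-03,  2.11617117e-05]), 'tool_pos': array([0.11790936, 0.51122713, 0.23070154]), 'eef_rot': array([-1.66297560e-04,  1.13142682e-01,  9.93578515e-01, -6.63659834e-04]), 'ft_force': array([-0.42272542,  0.50351335, -0.26356109]), 'torque': array([0.02382603, 0.08180031, 0.00015186]), 'gripper_force': 0.0, 'opening': 1.0006727048150736} 0.0187
```

View pics/top0.png

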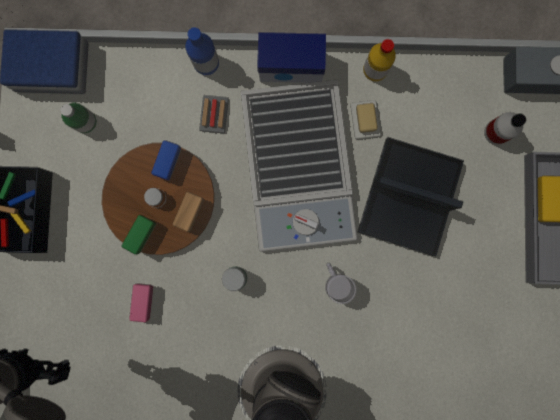

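View pics/scene0.png

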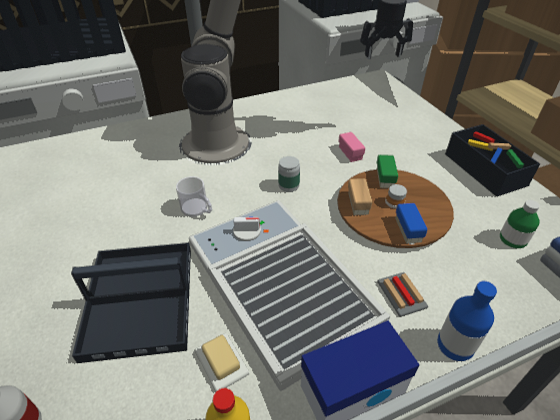

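Top view: dryer with its dial at (306,222), red stripe pointing to the orange mark (291,215). The brushes are blue (166,160), green (138,235) and wood (187,212); there is no orange one. Pink look-alike at (141,303) must be left alone. The caddy is at (411,197), soap (366,120), pegs (213,114).

```bash
cat >> h.py <<'E'
def brushes(c, W=None):
    W=cloud(c) if W is None else W
    hsv=cv2.cvtColor(c["frame"],cv2.COLOR_BGR2HSV)
    rng={"blue":((108,150,60),(125,255,255)),"green":((55,120,40),(80,255,255)),"wood":((8,60,90),(20,190,255)),"pink":((160,80,80),(178,255,255))}
    out={}
    for k,(a,b) in rng.items():
        m=cv2.inRange(hsv,a,b)>0
        m&=(W[...,2]>.066)&(W[...,2]<.09) if k!="pink" else (W[...,2]>.03)&(W[...,2]<.06)
        n,l,st,_=cv2.connectedComponentsWithStats(m.astype(np.uint8))
        for i in range(1,n):
            if st[i,4]<60: continue
            p=W[l==i]; r=cv2.minAreaRect(p[:,:2].astype(np.float32)*1000)
            out.setdefault(k,[]).append((np.round(r[0],1),np.round(r[1],1),ang(r),round(float(np.median(p[:,2])),4),st[i,:2].tolist()))
    return out
def ang(r):
    b=cv2.boxPoints(r); e=[b[1]-b[0],b[2]-b[1]]; e=max(e,key=lambda v:v@v)
    return round(float(np.degrees(np.arctan2(e[1],e[0])))%180,1)
E
python3 - <<'E'
from h import *
import pickle
c=pickle.load(open("top0.pkl","rb"));W=cloud(c)
for k,v in brushes(c,W).items(): print(k,v)
f=c["frame"];hsv=cv2.cvtColor(f,cv2.COLOR_BGR2HSV)
print("dial z",W[222,306],"rim pts",W[100,250],W[100,340],"panel",W[240,270])
# dryer rim/body: z 0.025..0.055, in region
def reg(u0,u1,v0,v1,lo,hi,extra=None):
    m=np.zeros(f.shape[:2],bool); m[v0:v1,u0:u1]=1
    m&=(W[...,2]>lo)&(W[...,2]<hi)
    if extra is not None:m&=extra
    p=W[m]; r=cv2.minAreaRect(p[:,:2].astype(np.float32)*1000)
    print(len(p),np.round(r[0],1),np.round(r[1],1),ang(r),np.median(p[:,2])); return p,r
print("dryer");reg(235,350,84,215,.036,.055)
print("dryer whole");reg(235,360,84,255,.022,.055)
print("dial bar");reg(290,325,208,238,.066,.09)
print("skirt");reg(285,330,200,245,.045,.06)
print("caddy walls");reg(353,470,135,260,.022,.05)
print("caddy bar");reg(353,470,135,260,.095,.13)
rm=((hsv[...,0]<8)|(hsv[...,0]>172))&(hsv[...,1]>130)
ys,xs=np.where(rm[205:240,285:325]);print("red",[(x+285,y+205,np.round(W[y+205,x+285],3).tolist()) for x,y in zip(xs,ys)])
for u,v in((307,240),(296,237),(289,227),(291,215)):print(W[v,u])
cv2.imwrite("pics/crop.png",np.hstack([cv2.resize(f[195:250,270:345],None,fx=5,fy=5,interpolation=cv2.INTER_NEAREST),cv2.resize(f[140:195,140:200],None,fx=5,fy=5)]))
print("platter",);reg(95,220,135,260,.02,.034)
for u,v in((154,198),(340,289),(235,280)):print(W[v,u])
E
```

```text
blue [(array([589.1, 318.5]), array([41.3, 88.6]), 164.0, 0.0765, [152, 142]), (array([481. , 680.4]), array([14.8, 66.9]), 121.5, 0.0766, [8, 190])]
green [(array([512.4, 721. ]), array([16.9, 68.7]), 157.8, 0.0795, [0, 172]), (array([396. , 378.4]), array([43. , 89.7]), 153.5, 0.0762, [123, 216])]
wood [(array([458.8, 256.4]), array([44.9, 94.2]), 158.6, 0.076, [172, 192])]
pink [(array([221.6, 372.7]), array([43.9, 93.9]), 177.0, 0.0482, [130, 284])]
dial z [ 0.4390392  -0.04818024  0.0710087 ] rim pts [0.76371804 0.10791291 0.03218918] [ 0.77853378 -0.13546977  0.0042095 ] panel [0.39154848 0.04303392 0.03030422]
dryer
2486 [628.7 -20.4] [358.3 260.8] 8.2 0.041562587927152894
dryer whole
15720 [597.7 -49.8] [431.8 309.8] 8.3 0.03180246880022306
dial bar
147 [442.7 -47.4] [59.3 15.7] 68.3 0.07425972990269172
skirt
37 [458.3 -33.1] [104.8  52.9] 38.3 0.046693341486936366
caddy walls
983 [ 511.6 -306.7] [240.7 291.4] 164.0 0.029623999609369733
caddy bar
723 [ 519.6 -324.2] [210.2  19.6] 73.8 0.1219422008682897
red [(np.int64(288), np.int64(214), [0.461, -0.002, 0.034]), (np.int64(291), np.int64(214), [0.461, -0.01, 0.034]), (np.int64(288), np.int64(215), [0.458, -0.002, 0.035]), (np.int64(290), np.int64(216), [0.456, -0.008, 0.033]), (np.int64(297), np.int64(217), [0.451, -0.025, 0.075]), (np.int64(298), np.int64(217), [0.451, -0.028, 0.072]), (np.int64(299), np.int64(218), [0.448, -0.03, 0.076]), (np.int64(300), np.int64(218), [0.448, -0.033, 0.077]), (np.int64(302), np.int64(219), [0.446, -0.038, 0.074])]
[ 0.39427912 -0.05352704  0.03331968]
[ 0.4014995  -0.02486124  0.02440886]
[ 0.42702589 -0.00571847  0.02921257]
[ 0.45866991 -0.01010097  0.0297736 ]
platter
7282 [496.4 344.7] [298.2 294.9] 63.4 0.028426557623136485
[0.48914937 0.34119896 0.07391649]
[ 0.26824392 -0.14506056  0.00455261]
[0.28839797 0.12583796 0.08301378]
```

View pics/crop.png

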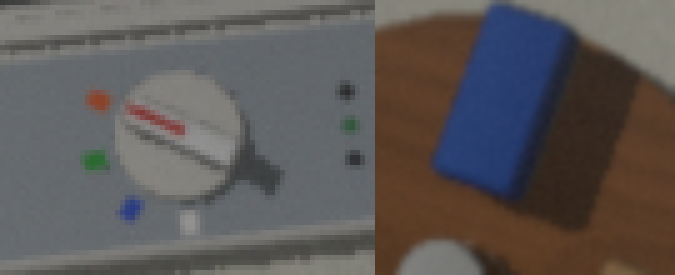

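Bar is at (443,-47) mm with its axis at 68.3°, so the dial reads about 2.1, which fits the orange mark. Dryer yaw is about 8.3°. Candidate brushes are blue (166,160), green (138,235) and wood (187,212); the pink one (141,303) is on the table and is excluded. Going to the dial first.

Call:
arm_command([
  {"x": 3.25,"y": -2.2,"az": -7},
  {"x": 3.25,"y": -2.2,"az": -7},
  {"x": 3.25,"y": -2.2,"az": -7},
  {"x": 3.25,"y": -2.2,"az": -7},
  {"x": 3.25,"y": -2.2,"az": -7},
  {"x": 3.25,"y": -2.2,"az": -7},
  {"x": 3.25,"y": -2.2,"az": -7},
  {"x": 3.25,"y": -2.2,"az": -7},
  {"x": 3.25,"y": -2.2,"az": -7},
  {"x": 3.25,"y": -2.2,"az": -7},
])

```text
validation failed for argument at $.st...
```

Call:
arm_command([
  {"y": -3.4,"z": -1.2,"az": -2.9},
  {"y": -3.4,"z": -1.2,"az": -2.9},
  {"y": -3.4,"z": -1.2,"az": -2.9},
  {"y": -3.4,"z": -1.2,"az": -2.9},
  {"y": -3.4,"z": -1.2,"az": -2.9},
  {"y": -3.4,"z": -1.2,"az": -2.9},
  {"y": -3.4,"z": -1.2,"az": -2.9},
  {"y": -3.4,"z": -1.2,"az": -2.9},
  {"y": -3.4,"z": -1.2,"az": -2.9},
  {"y": -3.4,"z": -1.2,"az": -2.9},
])

```text
validation failed for argument at $.st...
```

Call:
arm_command([
  {"claw": 0,"x": 3.25,"y": -2.2,"z": 0,"ax": 0,"ay": 0,"az": -7},
  {"claw": 0,"x": 3.25,"y": -2.2,"z": 0,"ax": 0,"ay": 0,"az": -7},
  {"claw": 0,"x": 3.25,"y": -2.2,"z": 0,"ax": 0,"ay": 0,"az": -7},
  {"claw": 0,"x": 3.25,"y": -2.2,"z": 0,"ax": 0,"ay": 0,"az": -7},
  {"claw": 0,"x": 3.25,"y": -2.2,"z": 0,"ax": 0,"ay": 0,"az": -7},
  {"claw": 0,"x": 3.25,"y": -2.2,"z": 0,"ax": 0,"ay": 0,"az": -7},
  {"claw": 0,"x": 3.25,"y": -2.2,"z": 0,"ax": 0,"ay": 0,"az": -7},
  {"claw": 0,"x": 3.25,"y": -2.2,"z": 0,"ax": 0,"ay": 0,"az": -7},
  {"claw": 0,"x": 3.25,"y": -2.2,"z": 0,"ax": 0,"ay": 0,"az": -7},
  {"claw": 0,"x": 3.25,"y": -2.2,"z": 0,"ax": 0,"ay": 0,"az": -7},
])

```text
t: 0.93
tool_pos: [0.4442, 0.29, 0.231]
eef_rot: [-0.0, 0.665, 0.747, -0.0]
ft_force: [0.9, 0.4, 0.6]
opening: 1.006
gripper_force: 0.0
```

Call:
arm_command([
  {"claw": 0,"x": 0,"y": -3.4,"z": -1.2,"ax": 0,"ay": 0,"az": -2.9},
  {"claw": 0,"x": 0,"y": -3.4,"z": -1.2,"ax": 0,"ay": 0,"az": -2.9},
  {"claw": 0,"x": 0,"y": -3.4,"z": -1.2,"ax": 0,"ay": 0,"az": -2.9},
  {"claw": 0,"x": 0,"y": -3.4,"z": -1.2,"ax": 0,"ay": 0,"az": -2.9},
  {"claw": 0,"x": 0,"y": -3.4,"z": -1.2,"ax": 0,"ay": 0,"az": -2.9},
  {"claw": 0,"x": 0,"y": -3.4,"z": -1.2,"ax": 0,"ay": 0,"az": -2.9},
  {"claw": 0,"x": 0,"y": -3.4,"z": -1.2,"ax": 0,"ay": 0,"az": -2.9},
  {"claw": 0,"x": 0,"y": -3.4,"z": -1.2,"ax": 0,"ay": 0,"az": -2.9},
  {"claw": 0,"x": 0,"y": -3.4,"z": -1.2,"ax": 0,"ay": 0,"az": -2.9},
  {"claw": 0,"x": 0,"y": -3.4,"z": -1.2,"ax": 0,"ay": 0,"az": -2.9},
])

```text
t: 1.77
tool_pos: [0.4425, -0.0499, 0.1106]
eef_rot: [-0.0, 0.83, 0.558, -0.0]
ft_force: [1.9, 0.3, -0.1]
opening: 1.002
gripper_force: 0.0
```

Call:
arm_command([
  {"claw": 0,"x": 0,"y": 0.25,"z": -1.3,"ax": 0,"ay": 0,"az": 0.5},
  {"claw": 0,"x": 0,"y": 0,"z": -1.3,"ax": 0,"ay": 0,"az": 0},
  {"claw": 0,"x": 0,"y": 0,"z": -1.3,"ax": 0,"ay": 0,"az": 0},
  {"claw": 0.2,"x": 0,"y": 0,"z": -1.3,"ax": 0,"ay": 0,"az": 0},
  {"claw": 0.4,"x": 0,"y": 0,"z": -1.2,"ax": 0,"ay": 0,"az": 0},
  {"claw": 1,"x": 0,"y": 0,"z": 0,"ax": 0,"ay": 0,"az": 0},
  {"claw": 1,"x": 0,"y": 0,"z": 0,"ax": 0,"ay": 0,"az": 0},
  {"claw": 1,"x": 0,"y": 0,"z": 0,"ax": 0,"ay": 0,"az": 0},
  {"claw": 1,"x": 0,"y": 0,"z": 0,"ax": 0,"ay": 0,"az": 0},
  {"claw": 1,"x": 0,"y": 0,"z": 0,"ax": 0,"ay": 0,"az": 0},
], force=60)

```text
t: 2.6
tool_pos: [0.4427, -0.0457, 0.0482]
eef_rot: [-0.0, 0.827, 0.563, -0.0]
ft_force: [-3.6, 0.6, 5.5]
opening: 0.177
gripper_force: 59.2
```

Call:
arm_command([
  {"claw": 1,"x": 0,"y": 0,"z": 0,"ax": 0,"ay": 0,"az": 0},
  {"claw": 1,"x": 0,"y": 0,"z": 0,"ax": 0,"ay": 0,"az": 0},
  {"claw": 1,"x": 0,"y": 0,"z": 0,"ax": 0,"ay": 0,"az": 0},
  {"claw": 1,"x": 0,"y": 0,"z": 0,"ax": 0,"ay": 0,"az": 0},
  {"claw": 1,"x": 0,"y": 0,"z": 0,"ax": 0,"ay": 0,"az": 5},
  {"claw": 1,"x": 0,"y": 0,"z": 0,"ax": 0,"ay": 0,"az": 5},
  {"claw": 1,"x": 0,"y": 0,"z": 0,"ax": 0,"ay": 0,"az": 5},
  {"claw": 1,"x": 0,"y": 0,"z": 0,"ax": 0,"ay": 0,"az": 5},
  {"claw": 1,"x": 0,"y": 0,"z": 0,"ax": 0,"ay": 0,"az": 5},
  {"claw": 1,"x": 0,"y": 0,"z": 0,"ax": 0,"ay": 0,"az": 5},
])

```text
t: 3.43
tool_pos: [0.4408, -0.0454, 0.0481]
eef_rot: [-0.002, 0.651, 0.759, -0.001]
ft_force: [-11.8, 0.4, 13.0]
opening: 0.174
gripper_force: 60.6
```

Call:
arm_command([
  {"claw": 1,"x": 0,"y": 0,"z": 0,"ax": 0,"ay": 0,"az": 6},
  {"claw": 1,"x": 0,"y": 0,"z": 0,"ax": 0,"ay": 0,"az": 6},
  {"claw": 1,"x": 0,"y": 0,"z": 0,"ax": 0,"ay": 0,"az": 6},
  {"claw": 1,"x": 0,"y": 0,"z": 0,"ax": 0,"ay": 0,"az": 6},
  {"claw": 1,"x": 0,"y": 0,"z": 0,"ax": 0,"ay": 0,"az": 6},
  {"claw": 1,"x": 0,"y": 0,"z": 0,"ax": 0,"ay": 0,"az": 6},
  {"claw": 1,"x": 0,"y": 0,"z": 0,"ax": 0,"ay": 0,"az": 6},
  {"claw": 1,"x": 0,"y": 0,"z": 0,"ax": 0,"ay": 0,"az": 6},
  {"claw": 1,"x": 0,"y": 0,"z": 0,"ax": 0,"ay": 0,"az": 6},
  {"claw": 1,"x": 0,"y": 0,"z": 0,"ax": 0,"ay": 0,"az": 6},
])

```text
t: 4.27
tool_pos: [0.4378, -0.0474, 0.0481]
eef_rot: [-0.005, 0.183, 0.983, -0.002]
ft_force: [-23.6, -19.0, 21.2]
opening: 0.173
gripper_force: 61.8
```

Call:
arm_command([
  {"claw": 1,"x": 0,"y": 0,"z": 0,"ax": 0,"ay": 0,"az": 6},
  {"claw": 1,"x": 0,"y": 0,"z": 0,"ax": 0,"ay": 0,"az": 6},
  {"claw": 1,"x": 0,"y": 0,"z": 0,"ax": 0,"ay": 0,"az": 6},
  {"claw": 1,"x": 0,"y": 0,"z": 0,"ax": 0,"ay": 0,"az": 6},
  {"claw": 1,"x": 0,"y": 0,"z": 0,"ax": 0,"ay": 0,"az": 5},
  {"claw": 1,"x": 0,"y": 0,"z": 0,"ax": 0,"ay": 0,"az": 0},
  {"claw": 0,"x": 0,"y": 0,"z": 0,"ax": 0,"ay": 0,"az": 0},
  {"claw": 0,"x": 0,"y": 0,"z": 0,"ax": 0,"ay": 0,"az": 0},
  {"claw": 0,"x": 0,"y": 0,"z": 0,"ax": 0,"ay": 0,"az": 0},
  {"claw": 0,"x": 0,"y": 0,"z": 0,"ax": 0,"ay": 0,"az": 0},
])

```text
t: 5.1
tool_pos: [0.4436, -0.0458, 0.0477]
eef_rot: [0.001, -0.066, 0.998, -0.0]
ft_force: [0.9, 0.3, -1.2]
opening: 0.732
gripper_force: 0.0
```

Call:
arm_command([
  {"claw": 0,"x": 0,"y": 0,"z": 2,"ax": 0,"ay": 0,"az": 0},
  {"claw": 0,"x": 0,"y": 0,"z": 2,"ax": 0,"ay": 0,"az": 0},
  {"claw": 0,"x": 0,"y": 0,"z": 3,"ax": 0,"ay": 0,"az": 0},
  {"claw": 0,"x": 0,"y": 0,"z": 3,"ax": 0,"ay": 0,"az": 0},
  {"claw": 0,"x": 0,"y": 3,"z": 2,"ax": 0,"ay": 0,"az": -5},
  {"claw": 0,"x": 0,"y": 3,"z": 0,"ax": 0,"ay": 0,"az": -5},
  {"claw": 0,"x": 0,"y": 4,"z": 0,"ax": 0,"ay": 0,"az": -5},
  {"claw": 0,"x": 0,"y": 4,"z": 0,"ax": 0,"ay": 0,"az": -5},
  {"claw": 0,"x": 0,"y": 4,"z": 0,"ax": 0,"ay": 0,"az": -5},
  {"claw": 0,"x": 0,"y": 4,"z": 0,"ax": 0,"ay": 0,"az": 0},
])

```text
t: 5.93
tool_pos: [0.4427, 0.1764, 0.1676]
eef_rot: [0.0, 0.154, 0.988, 0.0]
ft_force: [0.8, -0.6, 0.1]
opening: 0.998
gripper_force: 0.0
```

```bash
python3 - <<'E'
from h import *
c=cam("top");f=c["frame"];W=cloud(c)
m=np.zeros(f.shape[:2],bool);m[205:241,288:326]=1;m&=(W[...,2]>.066)&(W[...,2]<.09)
r=cv2.minAreaRect(W[m][:,:2].astype(np.float32)*1000);print(m.sum(),r,ang(r))
for k,v in brushes(c,W).items(): print(k,v[0] if k!="green" else v)
cv2.imwrite("pics/d1.png",cv2.resize(f[195:250,270:345],None,fx=6,fy=6))
E
```

```text
151 ((442.80206298828125, -47.509368896484375), (59.95061111450195, 16.00771713256836), 8.03026294708252) 8.0
blue (array([588.5, 317.6]), array([40.7, 88.9]), 162.6, 0.0765, [153, 142])
green [(array([511.8, 720.5]), array([15.5, 69.3]), 161.8, 0.0798, [0, 172]), (array([395.9, 378.7]), array([43. , 90.3]), 153.9, 0.0759, [123, 216])]
pink (array([221.5, 372.6]), array([43.7, 94. ]), 178.2, 0.0481, [130, 284])
```

View pics/d1.png

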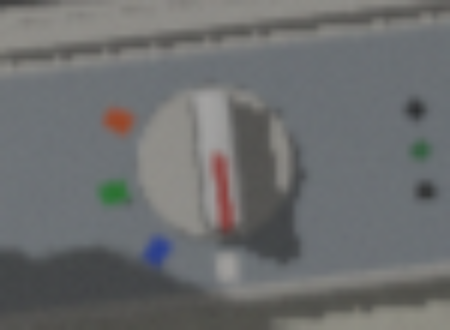

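Dial is off: the stripe points to the white mark, bar at 8.0°. Wood brush next.

Call:
arm_command([
  {"claw": 0,"x": 0.4,"y": 2,"z": -1,"ax": 0,"ay": 0,"az": -0.9},
  {"claw": 0,"x": 0.4,"y": 2,"z": -1,"ax": 0,"ay": 0,"az": -0.9},
  {"claw": 0,"x": 0.4,"y": 2,"z": -1,"ax": 0,"ay": 0,"az": -0.9},
  {"claw": 0,"x": 0.4,"y": 2,"z": -1,"ax": 0,"ay": 0,"az": -0.9},
  {"claw": 0,"x": 0,"y": 0,"z": -1.5,"ax": 0,"ay": 0,"az": 0},
  {"claw": 0,"x": 0,"y": 0,"z": -1.5,"ax": 0,"ay": 0,"az": 0},
  {"claw": 0,"x": 0,"y": 0,"z": -1.5,"ax": 0,"ay": 0,"az": 0},
  {"claw": 0,"x": 0,"y": 0,"z": -1.5,"ax": 0,"ay": 0,"az": 0},
  {"claw": 0,"x": 0,"y": 0,"z": -1.5,"ax": 0,"ay": 0,"az": 0},
  {"claw": 0,"x": 0,"y": 0,"z": -1.7,"ax": 0,"ay": 0,"az": 0},
])

```text
t: 6.82
tool_pos: [0.4592, 0.2547, 0.0348]
eef_rot: [0.0, 0.183, 0.983, 0.0]
ft_force: [0.2, -0.2, -0.1]
opening: 1.001
gripper_force: 0.0
```

Call:
arm_command([
  {"claw": 1,"x": 0,"y": 0,"z": 0,"ax": 0,"ay": 0,"az": 0},
  {"claw": 1,"x": 0,"y": 0,"z": 0,"ax": 0,"ay": 0,"az": 0},
  {"claw": 1,"x": 0,"y": 0,"z": 0,"ax": 0,"ay": 0,"az": 0},
  {"claw": 1,"x": 0,"y": 0,"z": 0,"ax": 0,"ay": 0,"az": 0},
  {"claw": 1,"x": 0,"y": 0,"z": 0,"ax": 0,"ay": 0,"az": 0},
  {"claw": 1,"x": 0,"y": 0,"z": 0,"ax": 0,"ay": 0,"az": 0},
  {"claw": 1,"x": 0,"y": 0,"z": 1,"ax": 0,"ay": 0,"az": 0},
  {"claw": 1,"x": 0,"y": 0,"z": 2,"ax": 0,"ay": 0,"az": 0},
  {"claw": 1,"x": 0,"y": 0,"z": 3,"ax": 0,"ay": 0,"az": 0},
  {"claw": 1,"x": 0,"y": 0,"z": 3,"ax": 0,"ay": 0,"az": 0},
])

```text
t: 7.65
tool_pos: [0.4583, 0.2538, 0.1265]
eef_rot: [-0.001, 0.183, 0.983, -0.0]
ft_force: [1.3, 1.0, -0.6]
opening: 0.535
gripper_force: 61.4
```

```bash
python3 - <<'E'
from h import *
c=cam("top");f=c["frame"];W=cloud(c)
m=np.zeros(f.shape[:2],bool);m[135:265,353:475]=1;m&=(W[...,2]>.105)&(W[...,2]<.13)
r=cv2.minAreaRect(W[m][:,:2].astype(np.float32)*1000);print("caddy bar",m.sum(),r,ang(r))
# bed: rim z ~.042 band outline, drop below; slats
m=np.zeros(f.shape[:2],bool);m[84:205,240:356]=1;m&=(W[...,2]>.037)&(W[...,2]<.05)
p=W[m][:,:2]*1000; a=np.radians(8); e=np.array([[np.cos(a),np.sin(a)],[-np.sin(a),np.cos(a)]])
q=(p-[442.8,-47.5])@e.T
h,b=np.histogram(q[:,0],np.arange(40,400,5));print(list(zip(b.astype(int),h)))
h,b=np.histogram(q[:,1],np.arange(-160,165,5));print(list(zip(b.astype(int),h)))
print({k:v for k,v in brushes(c,W).items()})
E
```

```text
caddy bar 712 ((519.3388061523438, -323.853759765625), (210.2910614013672, 19.33246421813965), 74.05880737304688) 74.1
[(np.int64(40), np.int64(0)), (np.int64(45), np.int64(1)), (np.int64(50), np.int64(2)), (np.int64(55), np.int64(126)), (np.int64(60), np.int64(186)), (np.int64(65), np.int64(157)), (np.int64(70), np.int64(19)), (np.int64(75), np.int64(25)), (np.int64(80), np.int64(19)), (np.int64(85), np.int64(25)), (np.int64(90), np.int64(21)), (np.int64(95), np.int64(21)), (np.int64(100), np.int64(24)), (np.int64(105), np.int64(25)), (np.int64(110), np.int64(25)), (np.int64(115), np.int64(27)), (np.int64(120), np.int64(26)), (np.int64(125), np.int64(22)), (np.int64(130), np.int64(19)), (np.int64(135), np.int64(26)), (np.int64(140), np.int64(20)), (np.int64(145), np.int64(22)), (np.int64(150), np.int64(30)), (np.int64(155), np.int64(26)), (np.int64(160), np.int64(19)), (np.int64(165), np.int64(26)), (np.int64(170), np.int64(16)), (np.int64(175), np.int64(24)), (np.int64(180), np.int64(24)), (np.int64(185), np.int64(25)), (np.int64(190), np.int64(21)), (np.int64(195), np.int64(21)), 
[... 2785 characters left out ...]
(95), np.int64(22)), (np.int64(100), np.int64(23)), (np.int64(105), np.int64(22)), (np.int64(110), np.int64(20)), (np.int64(115), np.int64(116)), (np.int64(120), np.int64(212)), (np.int64(125), np.int64(216)), (np.int64(130), np.int64(48)), (np.int64(135), np.int64(0)), (np.int64(140), np.int64(0)), (np.int64(145), np.int64(0)), (np.int64(150), np.int64(0)), (np.int64(155), np.int64(0))]
{'blue': [(array([597. , 317.2]), array([38.2, 72.2]), 160.6, 0.0767, [154, 142]), (array([481.6, 681. ]), array([13.6, 68.1]), 119.4, 0.0765, [8, 190])], 'green': [(array([512. , 721.4]), array([19.6, 69. ]), 154.4, 0.0798, [0, 172]), (array([400.9, 373.4]), array([38.5, 76.8]), 155.4, 0.0761, [132, 220])]}
```

Call:
arm_command([
  {"claw": 1,"x": 0.1,"y": -4,"z": 0.3,"ax": 0,"ay": 0,"az": 0.5},
  {"claw": 1,"x": 0.1,"y": -4,"z": 0.3,"ax": 0,"ay": 0,"az": 0.5},
  {"claw": 1,"x": 0.1,"y": -4,"z": 0.3,"ax": 0,"ay": 0,"az": 0.5},
  {"claw": 1,"x": 0.1,"y": -4,"z": 0.3,"ax": 0,"ay": 0,"az": 0.5},
  {"claw": 1,"x": 0.1,"y": -4,"z": 0.3,"ax": 0,"ay": 0,"az": 0.5},
  {"claw": 1,"x": 0.1,"y": -4,"z": 0.3,"ax": 0,"ay": 0,"az": 0.5},
  {"claw": 1,"x": 0.1,"y": -4,"z": 0.3,"ax": 0,"ay": 0,"az": 0.5},
  {"claw": 1,"x": 0.1,"y": -4,"z": 0.3,"ax": 0,"ay": 0,"az": 0.5},
  {"claw": 1,"x": 0.1,"y": -4,"z": 0.3,"ax": 0,"ay": 0,"az": 0.5},
  {"claw": 1,"x": 0.1,"y": -4,"z": 0.3,"ax": 0,"ay": 0,"az": 0.5},
])

```text
t: 8.53
tool_pos: [0.4686, -0.1479, 0.1562]
eef_rot: [0.0, 0.14, 0.99, -0.0]
ft_force: [1.6, -0.1, -1.3]
opening: 0.53
gripper_force: 61.8
```

Call:
arm_command([
  {"claw": 1,"x": 0.1,"y": -3.8,"z": 0,"ax": 0,"ay": 0,"az": 0},
  {"claw": 1,"x": 0.1,"y": -3.8,"z": 0,"ax": 0,"ay": 0,"az": 0},
  {"claw": 1,"x": 0,"y": -3.8,"z": 0,"ax": 0,"ay": 0,"az": 0},
  {"claw": 1,"x": 0,"y": 0,"z": -1,"ax": 0,"ay": 0,"az": 0},
  {"claw": 1,"x": 0,"y": 0,"z": -2,"ax": 0,"ay": 0,"az": 0},
  {"claw": 1,"x": 0,"y": 0,"z": -2,"ax": 0,"ay": 0,"az": 0},
  {"claw": 1,"x": 0,"y": 0,"z": -2,"ax": 0,"ay": 0,"az": 0},
  {"claw": 1,"x": 0,"y": 0,"z": 0,"ax": 0,"ay": 0,"az": 0},
  {"claw": 1,"x": 0,"y": 0,"z": 0,"ax": 0,"ay": 0,"az": 0},
  {"claw": 1,"x": 0,"y": 0,"z": 0,"ax": 0,"ay": 0,"az": 0},
])

```text
t: 9.37
tool_pos: [0.4716, -0.2601, 0.0865]
eef_rot: [0.001, 0.14, 0.99, -0.0]
ft_force: [0.3, 0.4, -0.3]
opening: 0.531
gripper_force: 61.9
```

```bash
cat >> h.py <<'E'
def caddy(c,W=None,box=(100,265,225,475)):
    W=cloud(c) if W is None else W
    m=np.zeros(W.shape[:2],bool);m[box[0]:box[1],box[2]:box[3]]=1;m&=(W[...,2]>.105)&(W[...,2]<.13)
    hsv=cv2.cvtColor(c["frame"],cv2.COLOR_BGR2HSV); m&=hsv[...,2]<110
    n,l,st,_=cv2.connectedComponentsWithStats(m.astype(np.uint8))
    i=1+np.argmax(st[1:,4]); p=W[l==i]
    r=cv2.minAreaRect(p[:,:2].astype(np.float32)*1000); return np.round(r[0],1),np.round(r[1],1),ang(r),st[i].tolist()
E
python3 - <<'E'
from h import *
c=cam("top");W=cloud(c);print(caddy(c,W,(135,265,353,475)))
print({k:v[-1] for k,v in brushes(c,W).items()}); print(robot.get_state()["tool_pos"])
cv2.imwrite("pics/w.png",cam("wrist")["frame"])
E
```

```text
(array([ 544.2, -236.1]), array([29.1, 18. ]), 73.6, [378, 176, 14, 11, 98])
{'blue': (array([481.5, 680.6]), array([13.8, 68.2]), 120.4, 0.0763, [8, 190]), 'green': (array([395.6, 378. ]), array([41.6, 89.7]), 154.6, 0.0762, [123, 216]), 'pink': (array([221.3, 372.6]), array([44.1, 94.9]), 177.0, 0.048, [130, 284])}
[ 0.47184498 -0.26027991  0.0868568 ]
```

View pics/w.png

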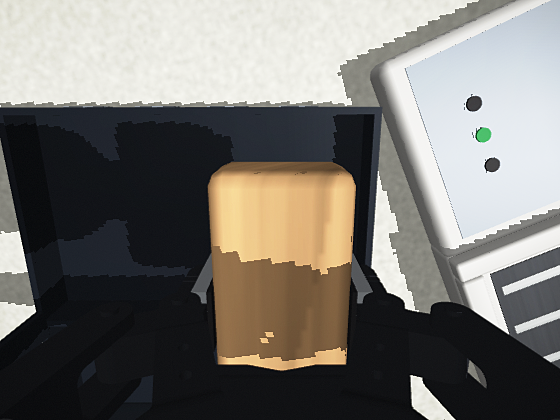

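Wrist view: wood brush held squarely over the near tray (centre ~(283,260)), parallel to the tray walls. Lowering it.

Call:
arm_command([
  {"claw": 1,"x": 0,"y": 0,"z": -1.5,"ax": 0,"ay": 0,"az": 0},
  {"claw": 1,"x": 0,"y": 0,"z": -1.5,"ax": 0,"ay": 0,"az": 0},
  {"claw": 1,"x": 0,"y": 0,"z": -1.5,"ax": 0,"ay": 0,"az": 0},
  {"claw": 1,"x": 0,"y": 0,"z": -1.5,"ax": 0,"ay": 0,"az": 0},
  {"claw": 1,"x": 0,"y": 0,"z": -1,"ax": 0,"ay": 0,"az": 0},
  {"claw": 1,"x": 0,"y": 0,"z": -0.4,"ax": 0,"ay": 0,"az": 0},
  {"claw": 1,"x": 0,"y": 0,"z": 0,"ax": 0,"ay": 0,"az": 0},
  {"claw": 0.3,"x": 0,"y": 0,"z": 0,"ax": 0,"ay": 0,"az": 0},
  {"claw": 0.3,"x": 0,"y": 0,"z": 0,"ax": 0,"ay": 0,"az": 0},
  {"claw": 0.3,"x": 0,"y": 0,"z": 0,"ax": 0,"ay": 0,"az": 0},
])

```text
t: 10.3
tool_pos: [0.4714, -0.2602, 0.0119]
eef_rot: [0.001, 0.14, 0.99, -0.0]
ft_force: [-0.3, 0.5, 0.1]
opening: 0.698
gripper_force: 0.0
```

Call:
arm_command([
  {"claw": 0.3,"x": 0,"y": 0,"z": 0,"ax": 0,"ay": 0,"az": 0},
  {"claw": 0.3,"x": 0,"y": 0,"z": 1.5,"ax": 0,"ay": 0,"az": 0},
  {"claw": 0.3,"x": 0,"y": 0,"z": 2.5,"ax": 0,"ay": 0,"az": 0},
  {"claw": 0.3,"x": 0,"y": 0,"z": 3.5,"ax": 0,"ay": 0,"az": 0},
  {"claw": 0,"x": 0,"y": 0,"z": 3.5,"ax": 0,"ay": 0,"az": 0},
  {"claw": 0,"x": 0,"y": 3.8,"z": 1,"ax": 0,"ay": 0,"az": 0},
  {"claw": 0,"x": 0,"y": 4,"z": 0,"ax": 0,"ay": 0,"az": 0},
  {"claw": 0,"x": 0,"y": 4,"z": 0,"ax": 0,"ay": 0,"az": 0},
  {"claw": 0,"x": 0,"y": 4,"z": 0,"ax": 0,"ay": 0,"az": 0},
  {"claw": 0,"x": 0,"y": 4,"z": 0,"ax": 0,"ay": 0,"az": 0},
])

```text
t: 11.13
tool_pos: [0.4707, -0.0603, 0.1317]
eef_rot: [0.0, 0.14, 0.99, 0.0]
ft_force: [0.5, 0.5, 0.6]
opening: 0.999
gripper_force: 0.0
```

Call:
arm_command([
  {"claw": 0,"x": 0,"y": 3.8,"z": 0,"ax": 0,"ay": 0,"az": 0},
  {"claw": 0,"x": 0,"y": 4,"z": 0,"ax": 0,"ay": 0,"az": 0},
  {"claw": 0,"x": 0,"y": 4,"z": 0,"ax": 0,"ay": 0,"az": 0},
  {"claw": 0,"x": 0,"y": 4,"z": 0,"ax": 0,"ay": 0,"az": 0},
  {"claw": 0,"x": 0,"y": 4,"z": 0,"ax": 0,"ay": 0,"az": 0},
  {"claw": 0,"x": 0,"y": 4,"z": 0,"ax": 0,"ay": 0,"az": 0},
  {"claw": 0,"x": 0,"y": 0,"z": 0,"ax": 0,"ay": 0,"az": 0},
  {"claw": 0,"x": 0,"y": 0,"z": 0,"ax": 0,"ay": 0,"az": 0},
  {"claw": 0,"x": 0,"y": 0,"z": 0,"ax": 0,"ay": 0,"az": 0},
  {"claw": 0,"x": 0,"y": 0,"z": 0,"ax": 0,"ay": 0,"az": 0},
])

```text
t: 11.97
tool_pos: [0.4711, 0.175, 0.1313]
eef_rot: [-0.0, 0.141, 0.99, -0.0]
ft_force: [-0.2, -0.9, -0.0]
opening: 1.003
gripper_force: 0.0
```

```bash
cat >> h.py <<'E'
def incaddy(c,W,C,angy):
    """colour blobs in the caddy with z, in the caddy frame (mm)"""
    hsv=cv2.cvtColor(c["frame"],cv2.COLOR_BGR2HSV)
    a=np.radians(angy-90);e=np.array([[np.cos(a),np.sin(a)],[-np.sin(a),np.cos(a)]])
    q=(W[...,:2]*1000-C)@e.T
    ins=(abs(q[...,0])<128)&(abs(q[...,1])<101)
    m=ins&(hsv[...,1]>90)&(W[...,2]>.03)&(W[...,2]<.1)
    n,l,st,_=cv2.connectedComponentsWithStats(m.astype(np.uint8))
    for i in range(1,n):
        if st[i,4]<60: continue
        s=l==i; r=cv2.minAreaRect(q[s].astype(np.float32))
        print("in caddy",np.round(r[0],1),np.round(r[1],1),ang(r),"ztop",round(float(np.median(W[s][:,2])),4),"bgr",np.median(c["frame"][s],0))
E
python3 - <<'E'
from h import *
c=cam("top");W=cloud(c);k=caddy(c,W,(135,265,353,475));print(k)
incaddy(c,W,k[0],k[2])
print({k:v for k,v in brushes(c,W).items()}); print(robot.get_state()["tool_pos"])
E
```

```text
(array([ 519.6, -323.9]), array([210.8,  20. ]), 74.2, [378, 176, 85, 33, 713])
in caddy [-65.1  50.6] [46.7 94.8] 179.5 ztop 0.052 bgr [ 71. 100. 127.]
{'blue': [(array([593.7, 317.6]), array([40.8, 78.4]), 164.2, 0.0766, [153, 142]), (array([481.5, 681. ]), array([13.4, 69.9]), 120.5, 0.0761, [8, 190])], 'green': [(array([512.1, 721.5]), array([16.1, 69.2]), 161.8, 0.0802, [0, 172]), (array([395.7, 377.2]), array([43.4, 91.4]), 154.5, 0.0761, [123, 216])], 'pink': [(array([221.4, 371.7]), array([44.5, 93.6]), 176.1, 0.0482, [130, 284])]}
[0.47117927 0.17478338 0.13132343]
```

Wood lies flat in the near tray (top at 52 mm). Green next.

Call:
arm_command([
  {"claw": 0,"x": -1.25,"y": 3.4,"z": 0,"ax": 0,"ay": 0,"az": -1.6},
  {"claw": 0,"x": -1.25,"y": 3.4,"z": 0,"ax": 0,"ay": 0,"az": -1.6},
  {"claw": 0,"x": -1.25,"y": 3.4,"z": 0,"ax": 0,"ay": 0,"az": -1.6},
  {"claw": 0,"x": -1.25,"y": 3.4,"z": 0,"ax": 0,"ay": 0,"az": -1.6},
  {"claw": 0,"x": -1.25,"y": 3.4,"z": 0,"ax": 0,"ay": 0,"az": -1.6},
  {"claw": 0,"x": -1.3,"y": 3.3,"z": 0,"ax": 0,"ay": 0,"az": -1.6},
  {"claw": 0,"x": 0,"y": 0,"z": -1.5,"ax": 0,"ay": 0,"az": 0},
  {"claw": 0,"x": 0,"y": 0,"z": -2,"ax": 0,"ay": 0,"az": 0},
  {"claw": 0,"x": 0,"y": 0,"z": -2,"ax": 0,"ay": 0,"az": 0},
  {"claw": 0,"x": 0,"y": 0,"z": -2,"ax": 0,"ay": 0,"az": 0},
])

```text
t: 12.85
tool_pos: [0.3963, 0.3782, 0.0557]
eef_rot: [0.0, 0.223, 0.975, 0.0]
ft_force: [-0.1, 0.1, -0.1]
opening: 1.0
gripper_force: 0.0
```

Call:
arm_command([
  {"claw": 0,"x": 0,"y": 0,"z": -1.2,"ax": 0,"ay": 0,"az": 0},
  {"claw": 0,"x": 0,"y": 0,"z": -0.9,"ax": 0,"ay": 0,"az": 0},
  {"claw": 1,"x": 0,"y": 0,"z": 0,"ax": 0,"ay": 0,"az": 0},
  {"claw": 1,"x": 0,"y": 0,"z": 0,"ax": 0,"ay": 0,"az": 0},
  {"claw": 1,"x": 0,"y": 0,"z": 0,"ax": 0,"ay": 0,"az": 0},
  {"claw": 1,"x": 0,"y": 0,"z": 0,"ax": 0,"ay": 0,"az": 0},
  {"claw": 1,"x": 0,"y": 0,"z": 0,"ax": 0,"ay": 0,"az": 0},
  {"claw": 1,"x": 0,"y": 0,"z": 0,"ax": 0,"ay": 0,"az": 0},
  {"claw": 1,"x": 0,"y": 0,"z": 1.5,"ax": 0,"ay": 0,"az": 0},
  {"claw": 1,"x": 0,"y": 0,"z": 2.5,"ax": 0,"ay": 0,"az": 0},
])

```text
t: 13.68
tool_pos: [0.394, 0.378, 0.0737]
eef_rot: [-0.002, 0.222, 0.975, -0.002]
ft_force: [-0.1, -0.3, -0.9]
opening: 0.53
gripper_force: 61.4
```

Call:
arm_command([
  {"claw": 1,"x": 0,"y": -1,"z": 3.5,"ax": 0,"ay": 0,"az": 0.5},
  {"claw": 1,"x": 0.3,"y": -3,"z": 2.5,"ax": 0,"ay": 0,"az": 0.5},
  {"claw": 1,"x": 0.3,"y": -4.05,"z": 0.6,"ax": 0,"ay": 0,"az": 0.5},
  {"claw": 1,"x": 0.3,"y": -4.05,"z": 0,"ax": 0,"ay": 0,"az": 0.5},
  {"claw": 1,"x": 0.3,"y": -4.05,"z": 0,"ax": 0,"ay": 0,"az": 0.5},
  {"claw": 1,"x": 0.3,"y": -4.05,"z": 0,"ax": 0,"ay": 0,"az": 0.5},
  {"claw": 1,"x": 0.3,"y": -4.05,"z": 0,"ax": 0,"ay": 0,"az": 0.5},
  {"claw": 1,"x": 0.3,"y": -4.05,"z": 0,"ax": 0,"ay": 0,"az": 0.5},
  {"claw": 1,"x": 0.3,"y": -4.05,"z": 0,"ax": 0,"ay": 0,"az": 0.5},
  {"claw": 1,"x": 0.3,"y": -4.05,"z": 0,"ax": 0,"ay": 0,"az": 0.5},
])

```text
t: 14.52
tool_pos: [0.4222, 0.0133, 0.1417]
eef_rot: [0.0, 0.179, 0.984, 0.0]
ft_force: [0.6, 0.5, -1.4]
opening: 0.525
gripper_force: 61.5
```

Call:
arm_command([
  {"claw": 1,"x": 0.3,"y": -4.05,"z": 0,"ax": 0,"ay": 0,"az": 0.5},
  {"claw": 1,"x": 0.3,"y": -4.05,"z": 0,"ax": 0,"ay": 0,"az": 0.5},
  {"claw": 1,"x": 0.3,"y": -4.05,"z": 0,"ax": 0,"ay": 0,"az": 0.5},
  {"claw": 1,"x": 0.3,"y": -4.05,"z": 0,"ax": 0,"ay": 0,"az": 0.5},
  {"claw": 1,"x": 0.3,"y": -4.05,"z": 0,"ax": 0,"ay": 0,"az": 0.5},
  {"claw": 1,"x": 0.3,"y": -4.05,"z": 0,"ax": 0,"ay": 0,"az": 0.5},
  {"claw": 1,"x": 0.1,"y": -4.05,"z": 0,"ax": 0,"ay": 0,"az": 0.5},
  {"claw": 1,"x": 0.1,"y": -4.05,"z": 0,"ax": 0,"ay": 0,"az": 0.5},
  {"claw": 1,"x": 0,"y": -3.8,"z": 0,"ax": 0,"ay": 0,"az": 0.5},
  {"claw": 1,"x": 0,"y": 0,"z": 0,"ax": 0,"ay": 0,"az": 0.4},
])

```text
t: 15.35
tool_pos: [0.4422, -0.3536, 0.1414]
eef_rot: [0.001, 0.139, 0.99, -0.002]
ft_force: [-0.7, 1.4, -0.3]
opening: 0.536
gripper_force: 61.6
```

```bash
python3 - <<'E'
from h import *
c=cam("top");W=cloud(c);print(caddy(c,W,(135,265,353,475)))
s=robot.get_state();print(s["tool_pos"],s["opening"])
E
```

```text
(array([ 524.8, -304.6]), array([170. ,  18.9]), 74.2, [378, 176, 70, 27, 566])
[ 0.44196822 -0.3501651   0.14096238] 0.5350666532312481
```

Call:
arm_command([
  {"claw": 1,"x": 0.2,"y": -0.1,"z": -1.5,"ax": 0,"ay": 0,"az": 0},
  {"claw": 1,"x": 0,"y": 0,"z": -2,"ax": 0,"ay": 0,"az": 0},
  {"claw": 1,"x": 0,"y": 0,"z": -2,"ax": 0,"ay": 0,"az": 0},
  {"claw": 1,"x": 0,"y": 0,"z": -2,"ax": 0,"ay": 0,"az": 0},
  {"claw": 1,"x": 0,"y": 0,"z": -2,"ax": 0,"ay": 0,"az": 0},
  {"claw": 1,"x": 0,"y": 0,"z": -1.8,"ax": 0,"ay": 0,"az": 0},
  {"claw": 1,"x": 0,"y": 0,"z": -1,"ax": 0,"ay": 0,"az": 0},
  {"claw": 1,"x": 0,"y": 0,"z": -0.5,"ax": 0,"ay": 0,"az": 0},
  {"claw": 1,"x": 0,"y": 0,"z": 0,"ax": 0,"ay": 0,"az": 0},
  {"claw": 0.3,"x": 0,"y": 0,"z": 0,"ax": 0,"ay": 0,"az": 0},
])

```text
t: 16.23
tool_pos: [0.445, -0.3477, 0.0141]
eef_rot: [0.0, 0.137, 0.991, -0.0]
ft_force: [0.5, -0.1, 0.1]
opening: 0.658
gripper_force: 0.0
```

Call:
arm_command([
  {"claw": 0.3,"x": 0,"y": 0,"z": 0,"ax": 0,"ay": 0,"az": 0},
  {"claw": 0.3,"x": 0,"y": 0,"z": 0,"ax": 0,"ay": 0,"az": 0},
  {"claw": 0.3,"x": 0,"y": 0,"z": 0,"ax": 0,"ay": 0,"az": 0},
  {"claw": 0.3,"x": 0,"y": 0,"z": 1.5,"ax": 0,"ay": 0,"az": 0},
  {"claw": 0.3,"x": 0,"y": 0,"z": 2.5,"ax": 0,"ay": 0,"az": 0},
  {"claw": 0.3,"x": 0,"y": 0,"z": 3.5,"ax": 0,"ay": 0,"az": 0},
  {"claw": 0,"x": 0,"y": 0,"z": 3.5,"ax": 0,"ay": 0,"az": 0},
  {"claw": 0,"x": 0,"y": 3.8,"z": 1,"ax": 0,"ay": 0,"az": 0},
  {"claw": 0,"x": 0,"y": 4,"z": 0,"ax": 0,"ay": 0,"az": 0},
  {"claw": 0,"x": 0,"y": 4,"z": 0,"ax": 0,"ay": 0,"az": 0},
])

```text
t: 17.07
tool_pos: [0.4447, -0.2294, 0.1346]
eef_rot: [0.001, 0.138, 0.99, -0.001]
ft_force: [0.8, 0.1, -0.5]
opening: 1.0
gripper_force: 0.0
```

Call:
arm_command([
  {"claw": 0,"x": 0.5,"y": 4,"z": 0,"ax": 0,"ay": 0,"az": 0},
  {"claw": 0,"x": 0.5,"y": 4,"z": 0,"ax": 0,"ay": 0,"az": 0},
  {"claw": 0,"x": 0.5,"y": 4,"z": 0,"ax": 0,"ay": 0,"az": 0},
  {"claw": 0,"x": 0.5,"y": 4,"z": 0,"ax": 0,"ay": 0,"az": 0},
  {"claw": 0,"x": 0.5,"y": 4,"z": 0,"ax": 0,"ay": 0,"az": 0},
  {"claw": 0,"x": 0.5,"y": 4,"z": 0,"ax": 0,"ay": 0,"az": 0},
  {"claw": 0,"x": 0.5,"y": 4,"z": 0,"ax": 0,"ay": 0,"az": 0},
  {"claw": 0,"x": 0.5,"y": 4,"z": 0,"ax": 0,"ay": 0,"az": 0},
  {"claw": 0,"x": 0,"y": 4,"z": 0,"ax": 0,"ay": 0,"az": 0},
  {"claw": 0,"x": 0,"y": 0,"z": 0,"ax": 0,"ay": 0,"az": 0},
])

```text
t: 17.9
tool_pos: [0.4841, 0.1363, 0.1337]
eef_rot: [0.0, 0.135, 0.991, 0.001]
ft_force: [-0.9, 0.3, 0.4]
opening: 0.999
gripper_force: 0.0
```

```bash
python3 - <<'E'
from h import *
c=cam("top");W=cloud(c);k=caddy(c,W,(135,265,353,475));print(k)
incaddy(c,W,k[0],k[2])
print({k:v for k,v in brushes(c,W).items()}); print(robot.get_state()["tool_pos"])
E
```

```text
(array([ 519.4, -323.9]), array([211.4,  19.5]), 74.3, [377, 176, 86, 32, 718])
in caddy [-64.8  51. ] [46.7 94.7] 179.4 ztop 0.0522 bgr [ 71. 101. 128.]
in caddy [-65.9 -40. ] [47.1 95.1] 179.9 ztop 0.0519 bgr [46. 86. 37.]
{'blue': [(array([588.7, 317.8]), array([40.4, 88.8]), 162.6, 0.0765, [153, 142]), (array([482.4, 680.5]), array([13.6, 68.9]), 120.8, 0.0756, [8, 190])], 'green': [(array([512.3, 721.1]), array([18.9, 69. ]), 157.9, 0.0803, [0, 172])], 'pink': [(array([221.2, 371.8]), array([44.6, 94.5]), 176.1, 0.048, [130, 284])]}
[0.48416701 0.13348391 0.13349001]
```

Call:
arm_command([
  {"claw": 0,"x": 1.75,"y": 3.1,"z": 0,"ax": 0,"ay": 0,"az": -0.2},
  {"claw": 0,"x": 1.75,"y": 3.1,"z": 0,"ax": 0,"ay": 0,"az": -0.2},
  {"claw": 0,"x": 1.75,"y": 3.1,"z": 0,"ax": 0,"ay": 0,"az": -0.2},
  {"claw": 0,"x": 1.75,"y": 3.1,"z": 0,"ax": 0,"ay": 0,"az": -0.2},
  {"claw": 0,"x": 1.75,"y": 3.1,"z": 0,"ax": 0,"ay": 0,"az": -0.2},
  {"claw": 0,"x": 1.7,"y": 2.95,"z": 0,"ax": 0,"ay": 0,"az": -0.2},
  {"claw": 0,"x": 0,"y": 0,"z": -1.5,"ax": 0,"ay": 0,"az": 0},
  {"claw": 0,"x": 0,"y": 0,"z": -2,"ax": 0,"ay": 0,"az": 0},
  {"claw": 0,"x": 0,"y": 0,"z": -2,"ax": 0,"ay": 0,"az": 0},
  {"claw": 0,"x": 0,"y": 0,"z": -2,"ax": 0,"ay": 0,"az": 0},
])

```text
t: 18.78
tool_pos: [0.5895, 0.3133, 0.0574]
eef_rot: [0.0, 0.148, 0.989, -0.0]
ft_force: [0.2, 1.0, -0.1]
opening: 1.0
gripper_force: 0.0
```

Call:
arm_command([
  {"claw": 0,"x": 0,"y": 0,"z": -1.4,"ax": 0,"ay": 0,"az": 0},
  {"claw": 0,"x": 0,"y": 0,"z": -0.9,"ax": 0,"ay": 0,"az": 0},
  {"claw": 1,"x": 0,"y": 0,"z": 0,"ax": 0,"ay": 0,"az": 0},
  {"claw": 1,"x": 0,"y": 0,"z": 0,"ax": 0,"ay": 0,"az": 0},
  {"claw": 1,"x": 0,"y": 0,"z": 0,"ax": 0,"ay": 0,"az": 0},
  {"claw": 1,"x": 0,"y": 0,"z": 0,"ax": 0,"ay": 0,"az": 0},
  {"claw": 1,"x": 0,"y": 0,"z": 0,"ax": 0,"ay": 0,"az": 0},
  {"claw": 1,"x": 0,"y": 0,"z": 0,"ax": 0,"ay": 0,"az": 0},
  {"claw": 1,"x": 0,"y": 0,"z": 1.5,"ax": 0,"ay": 0,"az": 0},
  {"claw": 1,"x": 0,"y": 0,"z": 2.5,"ax": 0,"ay": 0,"az": 0},
])

```text
t: 19.62
tool_pos: [0.587, 0.3138, 0.0728]
eef_rot: [-0.003, 0.148, 0.989, -0.002]
ft_force: [-0.8, 0.4, -0.9]
opening: 0.531
gripper_force: 61.3
```

Call:
arm_command([
  {"claw": 1,"x": 0,"y": 0,"z": 3,"ax": 0,"ay": 0,"az": -7},
  {"claw": 1,"x": 0,"y": -2.5,"z": 3,"ax": 0,"ay": 0,"az": -7},
  {"claw": 1,"x": 0,"y": -3.5,"z": 2,"ax": 0,"ay": 0,"az": -7},
  {"claw": 1,"x": 0,"y": -3.5,"z": 2,"ax": 0,"ay": 0,"az": -7},
  {"claw": 1,"x": 0,"y": -3.5,"z": 0,"ax": 0,"ay": 0,"az": -7},
  {"claw": 1,"x": 0,"y": -3.5,"z": 0,"ax": 0,"ay": 0,"az": -7},
  {"claw": 1,"x": 0,"y": -3.5,"z": 0,"ax": 0,"ay": 0,"az": -7},
  {"claw": 1,"x": 0,"y": -3.5,"z": 0,"ax": 0,"ay": 0,"az": -7},
  {"claw": 1,"x": 0,"y": -3.5,"z": 0,"ax": 0,"ay": 0,"az": -7},
  {"claw": 1,"x": 0,"y": -3.5,"z": 0,"ax": 0,"ay": 0,"az": -7},
])

```text
t: 20.45
tool_pos: [0.5886, 0.008, 0.1755]
eef_rot: [0.0, 0.69, 0.723, 0.0]
ft_force: [0.4, 0.9, -1.6]
opening: 0.534
gripper_force: 61.3
```

Call:
arm_command([
  {"claw": 1,"x": 0,"y": -3.5,"z": 0,"ax": 0,"ay": 0,"az": -7},
  {"claw": 1,"x": 0,"y": -3.5,"z": 0,"ax": 0,"ay": 0,"az": -7},
  {"claw": 1,"x": 0,"y": -3.5,"z": 0,"ax": 0,"ay": 0,"az": -7},
  {"claw": 1,"x": 0,"y": -3.5,"z": 0,"ax": 0,"ay": 0,"az": -7},
  {"claw": 1,"x": 0,"y": -3.5,"z": 0,"ax": 0,"ay": 0,"az": -7},
  {"claw": 1,"x": 0,"y": -3.5,"z": 0,"ax": 0,"ay": 0,"az": -7},
  {"claw": 1,"x": 0,"y": -3.5,"z": 0,"ax": 0,"ay": 0,"az": -7},
  {"claw": 1,"x": 0,"y": -3.5,"z": 0,"ax": 0,"ay": 0,"az": -7},
  {"claw": 1,"x": 0,"y": -3.5,"z": 0,"ax": 0,"ay": 0,"az": -7},
  {"claw": 1,"x": 0,"y": -3,"z": 0,"ax": 0,"ay": 0,"az": -7},
])

```text
t: 21.28
tool_pos: [0.5885, -0.3377, 0.1753]
eef_rot: [0.0, 0.981, 0.196, -0.0]
ft_force: [1.5, 0.2, -1.2]
opening: 0.535
gripper_force: 61.3
```

Call:
arm_command([
  {"claw": 1,"x": 0,"y": 0,"z": 0,"ax": 0,"ay": 0,"az": -7},
  {"claw": 1,"x": 0,"y": 0,"z": 0,"ax": 0,"ay": 0,"az": -7},
  {"claw": 1,"x": 0,"y": 0,"z": 0,"ax": 0,"ay": 0,"az": -7},
  {"claw": 1,"x": 0,"y": 0,"z": 0,"ax": 0,"ay": 0,"az": -7},
  {"claw": 1,"x": 0,"y": 0,"z": 0,"ax": 0,"ay": 0,"az": -7},
  {"claw": 1,"x": 0,"y": 0,"z": 0,"ax": 0,"ay": 0,"az": -3.8},
  {"claw": 1,"x": 0,"y": 0,"z": 0,"ax": 0,"ay": 0,"az": 0},
  {"claw": 1,"x": 0,"y": 0,"z": 0,"ax": 0,"ay": 0,"az": 0},
  {"claw": 1,"x": 0,"y": 0,"z": 0,"ax": 0,"ay": 0,"az": 0},
  {"claw": 1,"x": 0,"y": 0,"z": 0,"ax": 0,"ay": 0,"az": 0},
])

```text
t: 22.12
tool_pos: [0.589, -0.3354, 0.1753]
eef_rot: [0.0, 0.991, -0.137, -0.0]
ft_force: [0.3, -0.3, -0.3]
opening: 0.531
gripper_force: 61.4
```

```bash
python3 - <<'E'
from h import *
c=cam("wrist");cv2.imwrite("pics/w2.png",c["frame"])
print("cam pos",-np.array(c["t"])@np.array(c["R"]),robot.get_state()["tool_pos"])
# caddy from the scene camera (bar) and top camera
for n in("top","scene"):
    c=cam(n);W=cloud(c)
    m=(W[...,2]>.115)&(W[...,2]<.126)&(W[...,0]>.42)&(W[...,0]<.62)&(W[...,1]<-.2)&(W[...,1]>-.45)&(c["frame"].max(-1)<90)
    p=W[m][:,:2]*1000
    if len(p)>30:r=cv2.minAreaRect(p.astype(np.float32));print(n,len(p),r,ang(r))
E
```

```text
cam pos [ 0.65284916 -0.35334431  0.3179141 ] [ 0.58901876 -0.33537053  0.17530945]
top 155 ((536.62109375, -248.28463745117188), (58.103519439697266, 19.29738998413086), 74.77587890625) 74.8
scene 471 ((515.5149536132812, -322.6951904296875), (208.3617706298828, 20.99989891052246), 74.26256561279297) 74.3
```

View pics/w2.png

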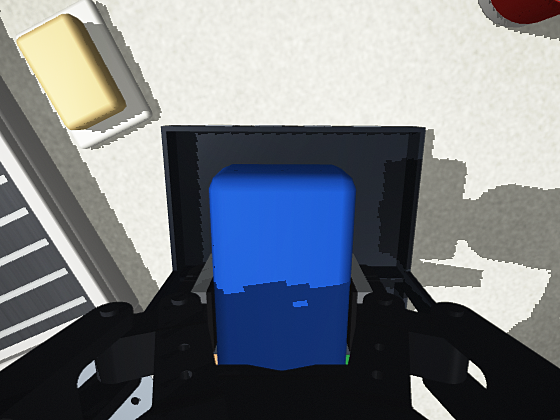

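Wrist view: blue brush (centre ~(282,265)) aligned over the far tray, between its walls at px 165 and 425. Lowering it.

Call:
arm_command([
  {"claw": 1,"x": -0.8,"y": -0.6,"z": -1,"ax": 0,"ay": 0,"az": 0},
  {"claw": 1,"x": 0,"y": 0,"z": -2.5,"ax": 0,"ay": 0,"az": 0},
  {"claw": 1,"x": 0,"y": 0,"z": -2.5,"ax": 0,"ay": 0,"az": 0},
  {"claw": 1,"x": 0,"y": 0,"z": -2.5,"ax": 0,"ay": 0,"az": 0},
  {"claw": 1,"x": 0,"y": 0,"z": -2,"ax": 0,"ay": 0,"az": 0},
  {"claw": 1,"x": 0,"y": 0,"z": -2,"ax": 0,"ay": 0,"az": 0},
  {"claw": 1,"x": 0,"y": 0,"z": -1.5,"ax": 0,"ay": 0,"az": 0},
  {"claw": 1,"x": 0,"y": 0,"z": -1.2,"ax": 0,"ay": 0,"az": 0},
  {"claw": 1,"x": 0,"y": 0,"z": -0.6,"ax": 0,"ay": 0,"az": 0},
  {"claw": 1,"x": 0,"y": 0,"z": -0.4,"ax": 0,"ay": 0,"az": 0},
])

```text
t: 23.1
tool_pos: [0.5809, -0.3413, 0.0129]
eef_rot: [-0.0, 0.991, -0.137, -0.0]
ft_force: [-14.1, 9.3, 32.4]
opening: 0.532
gripper_force: 65.8
```

Call:
arm_command([
  {"claw": 1,"x": 0,"y": 0,"z": 0,"ax": 0,"ay": 0,"az": 0},
  {"claw": 0.3,"x": 0,"y": 0,"z": 0,"ax": 0,"ay": 0,"az": 0},
  {"claw": 0.3,"x": 0,"y": 0,"z": 0,"ax": 0,"ay": 0,"az": 0},
  {"claw": 0.3,"x": 0,"y": 0,"z": 0,"ax": 0,"ay": 0,"az": 0},
  {"claw": 0.3,"x": 0,"y": 0,"z": 0,"ax": 0,"ay": 0,"az": 0},
  {"claw": 0.3,"x": 0,"y": 0,"z": 2,"ax": 0,"ay": 0,"az": 0},
  {"claw": 0.3,"x": 0,"y": 0,"z": 3,"ax": 0,"ay": 0,"az": 0},
  {"claw": 0.3,"x": 0,"y": 0,"z": 4,"ax": 0,"ay": 0,"az": 0},
  {"claw": 0.3,"x": 0,"y": 0,"z": 4,"ax": 0,"ay": 0,"az": 0},
  {"claw": 0.3,"x": 0,"y": 0,"z": 4,"ax": 0,"ay": 0,"az": 0},
])

```text
t: 23.93
tool_pos: [0.5808, -0.3412, 0.1853]
eef_rot: [0.0, 0.991, -0.137, -0.0]
ft_force: [0.9, -1.0, 0.1]
opening: 0.7
gripper_force: 0.0
```

Call:
arm_command([
  {"claw": 0,"x": 0,"y": 4,"z": 1,"ax": 0,"ay": 0,"az": 7},
  {"claw": 0,"x": 0,"y": 4,"z": 1,"ax": 0,"ay": 0,"az": 7},
  {"claw": 0,"x": 0,"y": 4,"z": 0,"ax": 0,"ay": 0,"az": 7},
  {"claw": 0,"x": 0,"y": 4,"z": 0,"ax": 0,"ay": 0,"az": 7},
  {"claw": 0,"x": 0,"y": 4,"z": 0,"ax": 0,"ay": 0,"az": 7},
  {"claw": 0,"x": 0,"y": 4,"z": 0,"ax": 0,"ay": 0,"az": 7},
  {"claw": 0,"x": 0,"y": 4,"z": 0,"ax": 0,"ay": 0,"az": 7},
  {"claw": 0,"x": 0,"y": 4,"z": 0,"ax": 0,"ay": 0,"az": 7},
  {"claw": 0,"x": 0,"y": 4,"z": 0,"ax": 0,"ay": 0,"az": 7},
  {"claw": 0,"x": 0,"y": 4,"z": 0,"ax": 0,"ay": 0,"az": 7},
])

```text
t: 24.77
tool_pos: [0.5807, 0.0605, 0.2038]
eef_rot: [0.0, 0.889, 0.458, 0.0]
ft_force: [0.7, -0.3, 0.8]
opening: 0.995
gripper_force: 0.0
```

```bash
python3 - <<'E'
from h import *
c=cam("top");W=cloud(c);k=caddy(c,W,(135,265,353,475));print(k)
incaddy(c,W,k[0],k[2]); print(robot.get_state()["tool_pos"])
cv2.imwrite("pics/t2.png",c["frame"])
E
```

```text
(array([ 515.6, -321. ]), array([210.4,  19.3]), 74.0, [377, 177, 85, 33, 718])
in caddy [71.3  0.5] [95.5 48.5] 0.2 ztop 0.0522 bgr [119.  59.  32.]
in caddy [-65.1  50. ] [94.7 46.5] 0.8 ztop 0.0522 bgr [46. 63. 78.]
in caddy [-65.6 -40.8] [95.4 47.1] 0.8 ztop 0.0519 bgr [47. 89. 36.]
[0.58018358 0.06778824 0.20384942]
```

View pics/t2.png

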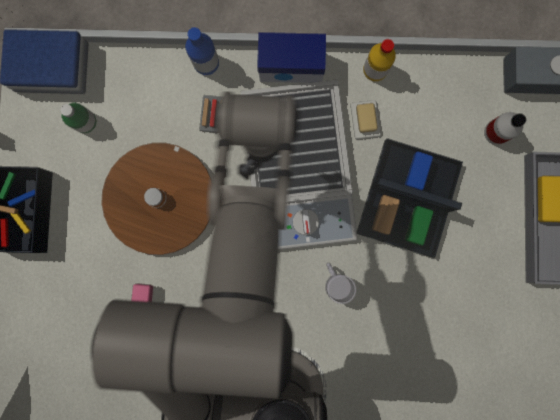

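All three lie flat (tops at 52 mm), and the platter is empty. Now to a point above the caddy's bar.

Call:
arm_command([
  {"claw": 0,"x": -0.65,"y": -3.9,"z": 0,"ax": 0,"ay": 0,"az": 1.8},
  {"claw": 0,"x": -0.65,"y": -3.9,"z": 0,"ax": 0,"ay": 0,"az": 1.8},
  {"claw": 0,"x": -0.65,"y": -3.9,"z": 0,"ax": 0,"ay": 0,"az": 1.8},
  {"claw": 0,"x": -0.65,"y": -3.9,"z": 0,"ax": 0,"ay": 0,"az": 1.8},
  {"claw": 0,"x": -0.65,"y": -3.9,"z": 0,"ax": 0,"ay": 0,"az": 1.8},
  {"claw": 0,"x": -0.65,"y": -3.9,"z": 0,"ax": 0,"ay": 0,"az": 1.8},
  {"claw": 0,"x": -0.65,"y": -3.9,"z": 0,"ax": 0,"ay": 0,"az": 1.8},
  {"claw": 0,"x": -0.65,"y": -3.9,"z": 0,"ax": 0,"ay": 0,"az": 1.8},
  {"claw": 0,"x": -0.65,"y": -3.9,"z": 0,"ax": 0,"ay": 0,"az": 1.8},
  {"claw": 0,"x": -0.65,"y": -3.9,"z": 0,"ax": 0,"ay": 0,"az": 1.8},
])

```text
t: 25.65
tool_pos: [0.5152, -0.3336, 0.2037]
eef_rot: [0.0, 0.808, 0.59, 0.0]
ft_force: [1.1, -0.5, 0.2]
opening: 0.998
gripper_force: 0.0
```

```bash
python3 - <<'E'
from h import *
for n in("scene","wrist","top"):
    c=cam(n);W=cloud(c)
    if n=="wrist":cv2.imwrite("pics/w3.png",c["frame"])
    m=(W[...,2]>.112)&(W[...,2]<.128)&(W[...,0]>.40)&(W[...,0]<.64)&(W[...,1]<-.18)&(W[...,1]>-.47)&(c["frame"].max(-1)<110)
    p=W[m][:,:2]*1000
    if len(p)>30:r=cv2.minAreaRect(p.astype(np.float32));print(n,len(p),r,ang(r))
s=robot.get_state();print(s["tool_pos"],2*np.degrees(np.arctan2(s["eef_rot"][2],s["eef_rot"][1]))-90)
E
```

```text
scene 1022 ((514.925537109375, -323.05072021484375), (209.33718872070312, 23.587366104125977), 74.6834487915039) 74.7
wrist 8866 ((515.0042724609375, -323.0504455566406), (209.66275024414062, 18.055444717407227), 74.02755737304688) 74.0
top 437 ((515.7695922851562, -320.7093811035156), (210.03701782226562, 19.274566650390625), 74.07100677490234) 74.1
[ 0.51483811 -0.33445344  0.2030222 ] -18.092105822691508
```

View pics/w3.png

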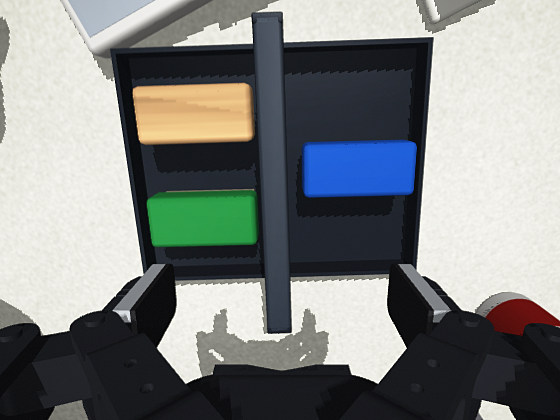

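Wrist view: the bar runs from (268,15) to (278,330), the fingers straddle it, and the three brushes are flat. Descending to grip.

Call:
arm_command([
  {"claw": 0,"x": 0.05,"y": 1.25,"z": 0,"ax": 0,"ay": 0,"az": 2.1},
  {"claw": 0,"x": 0,"y": 0,"z": -1.5,"ax": 0,"ay": 0,"az": 0},
  {"claw": 0,"x": 0,"y": 0,"z": -2.5,"ax": 0,"ay": 0,"az": 0},
  {"claw": 0,"x": 0,"y": 0,"z": -2.5,"ax": 0,"ay": 0,"az": 0},
  {"claw": 0,"x": 0,"y": 0,"z": -2,"ax": 0,"ay": 0,"az": 0},
  {"claw": 0,"x": 0,"y": 0,"z": -1.5,"ax": 0,"ay": 0,"az": 0},
  {"claw": 0,"x": 0,"y": 0,"z": -1.1,"ax": 0,"ay": 0,"az": 0},
  {"claw": 0.5,"x": 0,"y": 0,"z": 0,"ax": 0,"ay": 0,"az": 0},
  {"claw": 1,"x": 0,"y": 0,"z": 0,"ax": 0,"ay": 0,"az": 0},
  {"claw": 1,"x": 0,"y": 0,"z": 0,"ax": 0,"ay": 0,"az": 0},
], force=110)

```text
t: 26.63
tool_pos: [0.5174, -0.3186, 0.0936]
eef_rot: [0.001, 0.797, 0.604, 0.0]
ft_force: [-0.9, -1.0, 0.9]
opening: 0.605
gripper_force: 0.0
```

Call:
arm_command([
  {"claw": 1,"x": 0,"y": 0,"z": 0,"ax": 0,"ay": 0,"az": 0},
  {"claw": 1,"x": 0,"y": 0,"z": 0,"ax": 0,"ay": 0,"az": 0},
  {"claw": 1,"x": 0,"y": 0,"z": 0,"ax": 0,"ay": 0,"az": 0},
  {"claw": 1,"x": 0,"y": 0,"z": 0,"ax": 0,"ay": 0,"az": 0},
  {"claw": 1,"x": 0,"y": 0,"z": 0,"ax": 0,"ay": 0,"az": 0},
  {"claw": 1,"x": 0,"y": 0,"z": 0,"ax": 0,"ay": 0,"az": 0},
  {"claw": 1,"x": 0,"y": 0,"z": 0.2,"ax": 0,"ay": 0,"az": 0},
  {"claw": 1,"x": 0,"y": 0,"z": 0.6,"ax": 0,"ay": 0,"az": 0},
  {"claw": 1,"x": 0,"y": 0,"z": 0.8,"ax": 0,"ay": 0,"az": 0},
  {"claw": 1,"x": 0,"y": 0,"z": 0.8,"ax": 0,"ay": 0,"az": 0},
])

```text
t: 27.47
tool_pos: [0.5163, -0.3188, 0.1165]
eef_rot: [-0.0, 0.797, 0.604, -0.0]
ft_force: [-0.4, -0.4, -5.8]
opening: 0.193
gripper_force: 107.6
```

Call:
arm_command([
  {"claw": 1,"x": 0,"y": 0,"z": 0.8,"ax": 0,"ay": 0,"az": 0},
  {"claw": 1,"x": 0,"y": 0,"z": 1,"ax": 0,"ay": 0,"az": 0},
  {"claw": 1,"x": 0,"y": 0,"z": 1,"ax": 0,"ay": 0,"az": 0},
  {"claw": 1,"x": 0,"y": 0,"z": 1,"ax": 0,"ay": 0,"az": 0},
  {"claw": 1,"x": 0,"y": 0,"z": 1,"ax": 0,"ay": 0,"az": 0},
  {"claw": 1,"x": 0,"y": 0,"z": 1,"ax": 0,"ay": 0,"az": 0},
  {"claw": 1,"x": 0,"y": 0,"z": 1,"ax": 0,"ay": 0,"az": 0},
  {"claw": 1,"x": 0,"y": 0,"z": 1,"ax": 0,"ay": 0,"az": 0},
  {"claw": 1,"x": 0.3,"y": 0.6,"z": 1,"ax": 0,"ay": 0,"az": 0},
  {"claw": 1,"x": 0.6,"y": 1.3,"z": 0.7,"ax": 0,"ay": 0,"az": 1},
])

```text
t: 28.3
tool_pos: [0.5255, -0.3008, 0.2128]
eef_rot: [0.001, 0.792, 0.61, -0.0]
ft_force: [-0.0, 0.1, -5.2]
opening: 0.193
gripper_force: 107.6
```

Call:
arm_command([
  {"claw": 1,"x": 0.9,"y": 2,"z": 0,"ax": 0,"ay": 0,"az": 1.7},
  {"claw": 1,"x": 0.9,"y": 2,"z": 0,"ax": 0,"ay": 0,"az": 1.7},
  {"claw": 1,"x": 0.9,"y": 2,"z": 0,"ax": 0,"ay": 0,"az": 1.7},
  {"claw": 1,"x": 0.9,"y": 2,"z": 0,"ax": 0,"ay": 0,"az": 1.7},
  {"claw": 1,"x": 0.9,"y": 2,"z": 0,"ax": 0,"ay": 0,"az": 1.7},
  {"claw": 1,"x": 0.9,"y": 2,"z": 0,"ax": 0,"ay": 0,"az": 1.7},
  {"claw": 1,"x": 0.9,"y": 2,"z": 0,"ax": 0,"ay": 0,"az": 1.7},
  {"claw": 1,"x": 0.9,"y": 2,"z": 0,"ax": 0,"ay": 0,"az": 1.7},
  {"claw": 1,"x": 0.9,"y": 2,"z": 0,"ax": 0,"ay": 0,"az": 1.7},
  {"claw": 1,"x": 0.9,"y": 2,"z": 0,"ax": 0,"ay": 0,"az": 1.7},
])

```text
t: 29.13
tool_pos: [0.6159, -0.0973, 0.2115]
eef_rot: [-0.0, 0.692, 0.722, 0.0]
ft_force: [-0.0, -0.6, -5.5]
opening: 0.192
gripper_force: 107.6
```

Call:
arm_command([
  {"claw": 1,"x": 0.9,"y": 2,"z": 0,"ax": 0,"ay": 0,"az": 1.7},
  {"claw": 1,"x": 0.9,"y": 2,"z": 0,"ax": 0,"ay": 0,"az": 1.7},
  {"claw": 1,"x": 0.8,"y": 1.8,"z": 0,"ax": 0,"ay": 0,"az": 1.2},
  {"claw": 1,"x": 0.6,"y": 1.4,"z": 0,"ax": 0,"ay": 0,"az": 1},
  {"claw": 1,"x": 0.4,"y": 0.8,"z": 0,"ax": 0,"ay": 0,"az": 0},
  {"claw": 1,"x": 0.1,"y": 0.4,"z": 0,"ax": 0,"ay": 0,"az": 0},
  {"claw": 1,"x": 0,"y": 0,"z": 0,"ax": 0,"ay": 0,"az": 0},
  {"claw": 1,"x": 0,"y": 0,"z": 0,"ax": 0,"ay": 0,"az": 0},
  {"claw": 1,"x": 0,"y": 0,"z": 0,"ax": 0,"ay": 0,"az": 0},
  {"claw": 1,"x": 0,"y": 0,"z": 0,"ax": 0,"ay": 0,"az": 0},
])

```text
t: 29.97
tool_pos: [0.6523, -0.017, 0.2114]
eef_rot: [0.0, 0.657, 0.754, -0.0]
ft_force: [0.9, 0.3, -6.3]
opening: 0.191
gripper_force: 107.6
```

```bash
python3 - <<'E'
from h import *
s=robot.get_state();tp=s["tool_pos"];print(tp,2*np.degrees(np.arctan2(s["eef_rot"][2],s["eef_rot"][1]))-90,s["eef_rot"],s["opening"])
for n in("wrist","scene"):
    c=cam(n);W=cloud(c);cv2.imwrite(f"pics/{n}4.png",c["frame"])
    z0=tp[2]+.03
    m=(abs(W[...,2]-z0)<.01)&(abs(W[...,0]-tp[0])<.09)&(abs(W[...,1]-tp[1])<.13)&(c["frame"].max(-1)<110)
    p=W[m]; r=cv2.minAreaRect(p[:,:2].astype(np.float32)*1000);print(n,len(p),r,ang(r))
    if n=="wrist":
        # plane through the tops of the walls/brushes: tilt check
        A=np.c_[p[:,:2],np.ones(len(p))];print("bar slope",np.linalg.lstsq(A,p[:,2],rcond=None)[0])
        hsv=cv2.cvtColor(c["frame"],cv2.COLOR_BGR2HSV);g=(hsv[...,1]>110)&(W[...,2]>tp[2]-.09)&(W[...,2]<tp[2])
        n_,l,st,_=cv2.connectedComponentsWithStats(g.astype(np.uint8))
        for i in range(1,n_):
            if st[i,4]>800: print(st[i].tolist(),np.median(W[l==i],0),np.median(c["frame"][l==i],0))
E
```

```text
[ 0.65229734 -0.01701324  0.21140404] 7.823753654284573 [ 8.37566505e-05  6.57219019e-01  7.53699636e-01 -1.13217667e-04] 0.19127714465953563
wrist 18492 ((644.9702758789062, 16.489707946777344), (46.37101745605469, 126.49761199951172), 18.07572364807129) 108.1
bar slope [ 0.00345632 -0.01136249  0.2378919 ]
[62, 107, 192, 90, 9933] [0.58573803 0.02457453 0.16939287] [118. 173. 219.]
[318, 195, 179, 87, 14194] [ 0.72187317 -0.00704023  0.16953116] [217.  95.  31.]
[86, 258, 158, 74, 6572] [ 0.57815377 -0.05387978  0.16899314] [ 69. 154.  41.]
scene 867 ((657.4476318359375, -22.186126708984375), (37.63782501220703, 209.45103454589844), 3.836656093597412) 93.8
```

View pics/wrist4.png

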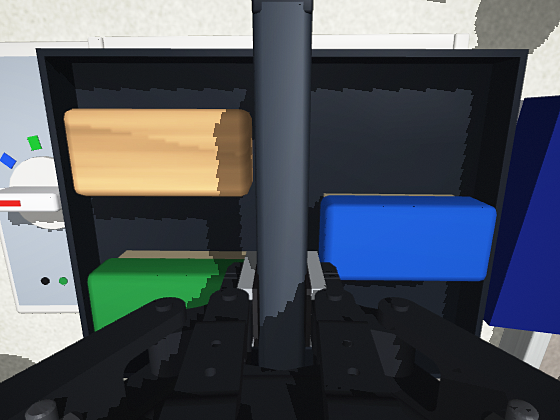

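Wrist view: caddy level (brush tops 169.4, 169.5 and 169.0 mm), bar at (280,180), over the bed. Lowering it.

Call:
arm_command([
  {"claw": 1,"x": 0,"y": 0.1,"z": -0.6,"ax": 0,"ay": 0,"az": 0.2},
  {"claw": 1,"x": 0,"y": 0,"z": -1,"ax": 0,"ay": 0,"az": 0},
  {"claw": 1,"x": 0,"y": 0,"z": -1,"ax": 0,"ay": 0,"az": 0},
  {"claw": 1,"x": 0,"y": 0,"z": -1,"ax": 0,"ay": 0,"az": 0},
  {"claw": 1,"x": 0,"y": 0,"z": -1,"ax": 0,"ay": 0,"az": 0},
  {"claw": 1,"x": 0,"y": 0,"z": -1,"ax": 0,"ay": 0,"az": 0},
  {"claw": 1,"x": 0,"y": 0,"z": -0.8,"ax": 0,"ay": 0,"az": 0},
  {"claw": 1,"x": 0,"y": 0,"z": -0.6,"ax": 0,"ay": 0,"az": 0},
  {"claw": 1,"x": 0,"y": 0,"z": -0.6,"ax": 0,"ay": 0,"az": 0},
  {"claw": 1,"x": 0,"y": 0,"z": 0,"ax": 0,"ay": 0,"az": 0},
])

```text
t: 30.9
tool_pos: [0.6519, -0.0148, 0.1338]
eef_rot: [-0.001, 0.655, 0.755, -0.001]
ft_force: [-0.3, 1.1, -5.5]
opening: 0.193
gripper_force: 107.6
```

Call:
arm_command([
  {"claw": 1,"x": 0,"y": 0,"z": -0.3,"ax": 0,"ay": 0,"az": 0},
  {"claw": 1,"x": 0,"y": 0,"z": -0.3,"ax": 0,"ay": 0,"az": 0},
  {"claw": 1,"x": 0,"y": 0,"z": -0.3,"ax": 0,"ay": 0,"az": 0},
  {"claw": 1,"x": 0,"y": 0,"z": -0.2,"ax": 0,"ay": 0,"az": 0},
  {"claw": 1,"x": 0,"y": 0,"z": -0.1,"ax": 0,"ay": 0,"az": 0},
  {"claw": 1,"x": 0,"y": 0,"z": 0,"ax": 0,"ay": 0,"az": 0},
  {"claw": 1,"x": 0,"y": 0,"z": 0,"ax": 0,"ay": 0,"az": 0},
  {"claw": 1,"x": 0,"y": 0,"z": 0,"ax": 0,"ay": 0,"az": 0},
  {"claw": 1,"x": 0,"y": 0,"z": 0,"ax": 0,"ay": 0,"az": 0},
  {"claw": 1,"x": 0,"y": 0,"z": 0,"ax": 0,"ay": 0,"az": 0},
])

```text
t: 31.73
tool_pos: [0.6526, -0.0149, 0.1237]
eef_rot: [0.0, 0.655, 0.755, 0.0]
ft_force: [-1.4, 1.1, -1.1]
opening: 0.19
gripper_force: 108.1
```

Call:
arm_command([
  {"claw": 1,"x": 0,"y": 0,"z": -0.1,"ax": 0,"ay": 0,"az": 0},
  {"claw": 1,"x": 0,"y": 0,"z": 0,"ax": 0,"ay": 0,"az": 0},
  {"claw": 0,"x": 0,"y": 0,"z": 0,"ax": 0,"ay": 0,"az": 0},
  {"claw": 0,"x": 0,"y": 0,"z": 0,"ax": 0,"ay": 0,"az": 0},
  {"claw": 0,"x": 0,"y": 0,"z": 0,"ax": 0,"ay": 0,"az": 0},
  {"claw": 0,"x": 0,"y": 0,"z": 0,"ax": 0,"ay": 0,"az": 0},
  {"claw": 0,"x": 0,"y": 0,"z": 0,"ax": 0,"ay": 0,"az": 0},
  {"claw": 0,"x": 0,"y": 0,"z": 1.5,"ax": 0,"ay": 0,"az": 0},
  {"claw": 0,"x": 0,"y": 0,"z": 3,"ax": 0,"ay": 0,"az": 0},
  {"claw": 0,"x": 0,"y": 0,"z": 4,"ax": 0,"ay": 0,"az": 0},
])

```text
t: 32.57
tool_pos: [0.6509, -0.0148, 0.2049]
eef_rot: [-0.003, 0.655, 0.755, -0.002]
ft_force: [1.4, 0.2, -0.6]
opening: 1.001
gripper_force: 0.0
```

Call:
arm_command([
  {"claw": 0,"x": -2.5,"y": 3,"z": 0,"ax": 0,"ay": 0,"az": 0},
  {"claw": 0,"x": -2.5,"y": 3,"z": 0,"ax": 0,"ay": 0,"az": 0},
  {"claw": 0,"x": -2.5,"y": 3,"z": 0,"ax": 0,"ay": 0,"az": 0},
  {"claw": 0,"x": -2.5,"y": 3,"z": 0,"ax": 0,"ay": 0,"az": 0},
  {"claw": 0,"x": -2.5,"y": 3,"z": 0,"ax": 0,"ay": 0,"az": 0},
  {"claw": 0,"x": -2.5,"y": 3,"z": 0,"ax": 0,"ay": 0,"az": 0},
  {"claw": 0,"x": -2.5,"y": 3,"z": 0,"ax": 0,"ay": 0,"az": 0},
  {"claw": 0,"x": -2.5,"y": 3,"z": 0,"ax": 0,"ay": 0,"az": 0},
  {"claw": 0,"x": -0.5,"y": 0,"z": 0,"ax": 0,"ay": 0,"az": 0},
  {"claw": 0,"x": 0,"y": 0,"z": 0,"ax": 0,"ay": 0,"az": 0},
])

```text
t: 33.4
tool_pos: [0.446, 0.2265, 0.2077]
eef_rot: [0.0, 0.654, 0.757, 0.0]
ft_force: [0.9, -0.3, 0.5]
opening: 1.002
gripper_force: 0.0
```

```bash
cat > chk.py <<'E'
from h import *
s=robot.get_state();print(s["tool_pos"],2*np.degrees(np.arctan2(s["eef_rot"][2],s["eef_rot"][1]))-90)
c=cam("top");W=cloud(c);f=c["frame"]
m=(abs(W[...,2]-.152)<.007)&(abs(W[...,0]-.653)<.09)&(abs(W[...,1]+.018)<.14)&(f.max(-1)<120)
p=W[m];r=cv2.minAreaRect(p[:,:2].astype(np.float32)*1000);print("bar",len(p),r,ang(r),np.median(p[:,2]))
A=np.c_[p[:,:2],np.ones(len(p))];print("slope",np.linalg.lstsq(A,p[:,2],rcond=None)[0])
incaddy(c,W,np.array(r[0]),ang(r) if ang(r)>45 else ang(r)+90)
m=np.zeros(f.shape[:2],bool);m[205:241,288:326]=1;m&=(W[...,2]>.066)&(W[...,2]<.09)
if m.any(): r=cv2.minAreaRect(W[m][:,:2].astype(np.float32)*1000);print("dial",m.sum(),r,ang(r))
import sys;cv2.imwrite(f"pics/{sys.argv[1]}.png",f)
E
python3 chk.py t5
```

```text
[0.44600563 0.22645709 0.20769559] 8.330489668608848
bar 665 ((653.7157592773438, -17.655990600585938), (19.479833602905273, 209.21426391601562), 7.810525417327881) 97.8 0.15223060832462001
slope [0.12154401 0.01693286 0.07297677]
in caddy [76.1 -2.3] [100.6  52.2] 0.1 ztop 0.0822 bgr [104.  51.  25.]
in caddy [-65.5 -42.2] [49.9 93.9] 178.5 ztop 0.0821 bgr [42. 79. 32.]
in caddy [-65.6  48.8] [47.4 91.6] 179.8 ztop 0.0823 bgr [ 64.  90. 115.]
dial 151 ((442.8979797363281, -47.350547790527344), (60.01485061645508, 15.914449691772461), 8.040687561035156) 8.0
```

View pics/t5.png

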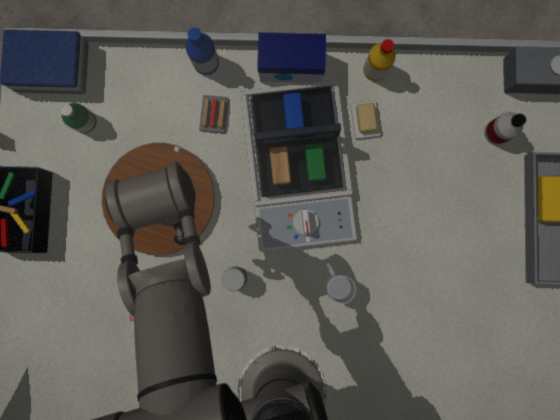

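Caddy seated within 1 mm of the bed centre, level (bar top 152 mm), and the dial is still off. Now the dial to green.

Call:
arm_command([
  {"claw": 0,"x": 0,"y": -2.7,"z": -0.5,"ax": 0,"ay": 0,"az": 7},
  {"claw": 0,"x": 0,"y": -2.7,"z": -0.5,"ax": 0,"ay": 0,"az": 7},
  {"claw": 0,"x": 0,"y": -2.7,"z": -0.5,"ax": 0,"ay": 0,"az": 7},
  {"claw": 0,"x": 0,"y": -2.7,"z": -0.5,"ax": 0,"ay": 0,"az": 7},
  {"claw": 0,"x": 0,"y": -2.7,"z": -0.5,"ax": 0,"ay": 0,"az": 7},
  {"claw": 0,"x": 0,"y": -2.7,"z": -0.5,"ax": 0,"ay": 0,"az": 7},
  {"claw": 0,"x": 0,"y": -2.7,"z": -0.5,"ax": 0,"ay": 0,"az": 7},
  {"claw": 0,"x": 0,"y": -2.7,"z": -0.5,"ax": 0,"ay": 0,"az": 7},
  {"claw": 0,"x": 0,"y": -2.7,"z": -0.5,"ax": 0,"ay": 0,"az": 7},
  {"claw": 0,"x": -0.3,"y": -2.7,"z": -0.5,"ax": 0,"ay": 0,"az": 7},
])

```text
t: 34.28
tool_pos: [0.4454, -0.0482, 0.1572]
eef_rot: [0.001, 0.102, 0.995, -0.0]
ft_force: [0.4, -0.3, -0.3]
opening: 1.0
gripper_force: 0.0
```

Call:
arm_command([
  {"claw": 0,"x": 0,"y": -0.4,"z": 0,"ax": 0,"ay": 0,"az": 6.6},
  {"claw": 0,"x": 0,"y": 0,"z": 0,"ax": 0,"ay": 0,"az": 6.6},
  {"claw": 0,"x": 0,"y": 0,"z": 0,"ax": 0,"ay": 0,"az": 6.5},
  {"claw": 0,"x": 0,"y": 0,"z": -1.5,"ax": 0,"ay": 0,"az": 0},
  {"claw": 0,"x": 0,"y": 0,"z": -1.5,"ax": 0,"ay": 0,"az": 0},
  {"claw": 0,"x": 0,"y": 0,"z": -1,"ax": 0,"ay": 0,"az": 0},
  {"claw": 0,"x": 0,"y": 0,"z": -1,"ax": 0,"ay": 0,"az": 0},
  {"claw": 0,"x": 0,"y": 0,"z": 0,"ax": 0,"ay": 0,"az": 0},
  {"claw": 0,"x": 0,"y": 0,"z": 0,"ax": 0,"ay": 0,"az": 0},
  {"claw": 0,"x": 0,"y": 0,"z": 0,"ax": 0,"ay": 0,"az": 0},
])

```text
t: 35.12
tool_pos: [0.4451, -0.0499, 0.1077]
eef_rot: [0.0, -0.067, 0.998, -0.0]
ft_force: [-0.1, -1.1, 0.1]
opening: 1.0
gripper_force: 0.0
```

Call:
arm_command([
  {"claw": 0,"x": -0.2,"y": 0.25,"z": -1.3,"ax": 0,"ay": 0,"az": 0.3},
  {"claw": 0,"x": 0,"y": 0,"z": -1.3,"ax": 0,"ay": 0,"az": 0},
  {"claw": 0,"x": 0,"y": 0,"z": -1.3,"ax": 0,"ay": 0,"az": 0},
  {"claw": 0.2,"x": 0,"y": 0,"z": -1.2,"ax": 0,"ay": 0,"az": 0},
  {"claw": 0.4,"x": 0,"y": 0,"z": -0.9,"ax": 0,"ay": 0,"az": 0},
  {"claw": 1,"x": 0,"y": 0,"z": 0,"ax": 0,"ay": 0,"az": 0},
  {"claw": 1,"x": 0,"y": 0,"z": 0,"ax": 0,"ay": 0,"az": 0},
  {"claw": 1,"x": 0,"y": 0,"z": 0,"ax": 0,"ay": 0,"az": 0},
  {"claw": 1,"x": 0,"y": 0,"z": 0,"ax": 0,"ay": 0,"az": 0},
  {"claw": 1,"x": 0,"y": 0,"z": 0,"ax": 0,"ay": 0,"az": 0},
], force=60)

```text
t: 35.95
tool_pos: [0.4436, -0.0485, 0.0485]
eef_rot: [0.001, -0.071, 0.997, -0.002]
ft_force: [-1.8, -12.3, 3.0]
opening: 0.177
gripper_force: 61.2
```

Call:
arm_command([
  {"claw": 1,"x": 0,"y": 0,"z": 0,"ax": 0,"ay": 0,"az": 0},
  {"claw": 1,"x": 0,"y": 0,"z": 0,"ax": 0,"ay": 0,"az": 0},
  {"claw": 1,"x": 0,"y": 0,"z": 0,"ax": 0,"ay": 0,"az": 0},
  {"claw": 1,"x": 0,"y": 0,"z": 0,"ax": 0,"ay": 0,"az": -4},
  {"claw": 1,"x": 0,"y": 0,"z": 0,"ax": 0,"ay": 0,"az": -4},
  {"claw": 1,"x": 0,"y": 0,"z": 0,"ax": 0,"ay": 0,"az": -4},
  {"claw": 1,"x": 0,"y": 0,"z": 0,"ax": 0,"ay": 0,"az": -4},
  {"claw": 1,"x": 0,"y": 0,"z": 0,"ax": 0,"ay": 0,"az": -4},
  {"claw": 1,"x": 0,"y": 0,"z": 0,"ax": 0,"ay": 0,"az": -4},
  {"claw": 1,"x": 0,"y": 0,"z": 0,"ax": 0,"ay": 0,"az": -4},
])

```text
t: 36.78
tool_pos: [0.4436, -0.0496, 0.0485]
eef_rot: [0.002, 0.174, 0.985, -0.002]
ft_force: [-3.8, -19.8, 2.5]
opening: 0.176
gripper_force: 61.1
```

Call:
arm_command([
  {"claw": 1,"x": 0,"y": 0,"z": 0,"ax": 0,"ay": 0,"az": -6},
  {"claw": 1,"x": 0,"y": 0,"z": 0,"ax": 0,"ay": 0,"az": -6},
  {"claw": 1,"x": 0,"y": 0,"z": 0,"ax": 0,"ay": 0,"az": -6},
  {"claw": 1,"x": 0,"y": 0,"z": 0,"ax": 0,"ay": 0,"az": -6},
  {"claw": 1,"x": 0,"y": 0,"z": 0,"ax": 0,"ay": 0,"az": -6},
  {"claw": 1,"x": 0,"y": 0,"z": 0,"ax": 0,"ay": 0,"az": -6},
  {"claw": 1,"x": 0,"y": 0,"z": 0,"ax": 0,"ay": 0,"az": -6},
  {"claw": 1,"x": 0,"y": 0,"z": 0,"ax": 0,"ay": 0,"az": -6},
  {"claw": 1,"x": 0,"y": 0,"z": 0,"ax": 0,"ay": 0,"az": -4.3},
  {"claw": 1,"x": 0,"y": 0,"z": 0,"ax": 0,"ay": 0,"az": 0},
])

```text
t: 37.62
tool_pos: [0.4423, -0.0511, 0.0485]
eef_rot: [0.002, 0.59, 0.808, -0.003]
ft_force: [-10.5, -29.5, 4.9]
opening: 0.172
gripper_force: 61.6
```

Call:
arm_command([
  {"claw": 0,"x": 0,"y": 0,"z": 0,"ax": 0,"ay": 0,"az": 0},
  {"claw": 0,"x": 0,"y": 0,"z": 0,"ax": 0,"ay": 0,"az": 0},
  {"claw": 0,"x": 0,"y": 0,"z": 0,"ax": 0,"ay": 0,"az": 0},
  {"claw": 0,"x": 0,"y": 0,"z": 0,"ax": 0,"ay": 0,"az": 0},
  {"claw": 0,"x": 0,"y": 0,"z": 0,"ax": 0,"ay": 0,"az": 0},
  {"claw": 0,"x": 0,"y": 0,"z": 2,"ax": 0,"ay": 0,"az": 0},
  {"claw": 0,"x": 0,"y": 0,"z": 3,"ax": 0,"ay": 0,"az": 0},
  {"claw": 0,"x": 0,"y": 0,"z": 4,"ax": 0,"ay": 0,"az": 0},
  {"claw": 0,"x": 0,"y": 0,"z": 4,"ax": 0,"ay": 0,"az": 0},
  {"claw": 0,"x": 0,"y": 2,"z": 2,"ax": 0,"ay": 0,"az": 0},
])

```text
t: 38.45
tool_pos: [0.4444, -0.0281, 0.2017]
eef_rot: [0.003, 0.59, 0.808, 0.001]
ft_force: [1.8, -0.9, 0.1]
opening: 1.0
gripper_force: 0.0
```

Call:
arm_command([
  {"claw": 0,"x": 0,"y": 4,"z": 0,"ax": 0,"ay": 0,"az": 0},
  {"claw": 0,"x": 0,"y": 4,"z": 0,"ax": 0,"ay": 0,"az": 0},
  {"claw": 0,"x": 0,"y": 4,"z": 0,"ax": 0,"ay": 0,"az": 0},
  {"claw": 0,"x": 0,"y": 4,"z": 0,"ax": 0,"ay": 0,"az": 0},
  {"claw": 0,"x": 0,"y": 4,"z": 0,"ax": 0,"ay": 0,"az": 0},
  {"claw": 0,"x": 0,"y": 4,"z": 0,"ax": 0,"ay": 0,"az": 0},
  {"claw": 0,"x": 0,"y": 2,"z": 0,"ax": 0,"ay": 0,"az": 0},
  {"claw": 0,"x": 0,"y": 0,"z": 0,"ax": 0,"ay": 0,"az": 0},
  {"claw": 0,"x": 0,"y": 0,"z": 0,"ax": 0,"ay": 0,"az": 0},
  {"claw": 0,"x": 0,"y": 0,"z": 0,"ax": 0,"ay": 0,"az": 0},
])

```text
t: 39.28
tool_pos: [0.4422, 0.2331, 0.1971]
eef_rot: [-0.0, 0.589, 0.808, -0.0]
ft_force: [-0.8, 0.3, 1.5]
opening: 1.005
gripper_force: 0.0
```

```bash
python3 chk.py t6
```

```text
[0.4422295  0.23312751 0.1971175 ] 17.834995583954267
bar 664 ((654.3907470703125, -17.80298614501953), (19.162988662719727, 209.72589111328125), 7.867452621459961) 97.9 0.15200455828018833
slope [0.02717788 0.00243641 0.13426281]
in caddy [76.8 -2. ] [101.8  52.2] 0.3 ztop 0.082 bgr [103.  51.  25.]
in caddy [-66.5 -42.6] [93.  50.8] 0.0 ztop 0.0824 bgr [42. 79. 33.]
in caddy [-66.4  49.3] [47.6 92.2] 178.9 ztop 0.0821 bgr [ 64.  90. 115.]
dial 149 ((442.3660583496094, -47.15852355957031), (15.91423511505127, 60.43217849731445), 17.646892547607422) 107.6
```

View pics/t6.png

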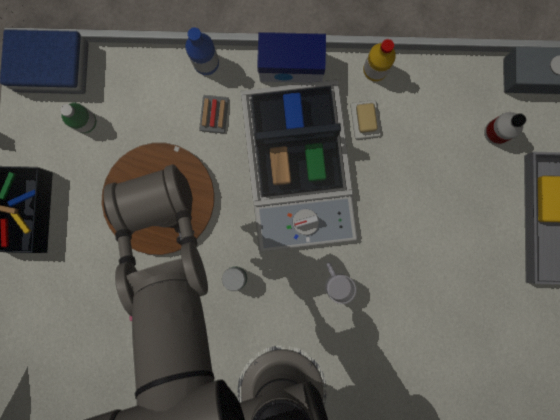

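Dial bar at 107.6°, so the dial reads (188−107.6)° = 1.40 rad, at the green mark. The caddy (295,140) is seated with its three brushes flat, and the soap, pegs and jar have not moved. Handing in.

```bash
python3 -c "
from station import robot
print(robot.hand_in())"
```

```text
the job is handed in; nothing more can be done
None
```

I turned the dial off, put the three brushes present (blue, green, wood) flat in the caddy, set the caddy level in the dryer's bed, turned the dial to green and handed the job in at about 39 s; the hand-in returned no verdict.

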